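Pillbox back behind the child latch

TASK

Put the blue enamel pillbox back in the child-latched medicine cabinet. The door is caught ajar on its sprung safety hook: press the hook's red thumb pad down through the gap at the top of the door and swing the door wide open, then push the pillbox lengthwise through the slot at the foot of the cabinet until it is fully home. Finally shut the door completely, so that the hook is caught again, and leave everything else on the counter where it is.

Things in the scene. Friction and masses are not known exactly. Their poses are not given: they have to be found in the camera images.
- cabinet: dark mahogany counter-top medicine cabinet, fixed: carcass 240 mm wide (y), 160 deep (x), 260 tall. Origin: on the counter at the middle of the carcass's front edge; x points into the cabinet (away from the robot), y to its left, z up. x = 0 is the carcass's front plane. Behind the door, at the foot, a slot between two dummy drawers; shelves above.
- slot_mouth (a point): bottom centre of the mouth of the pillbox's slot: on the front plane, 20 mm right of the cabinet's middle (cabinet y = -20 mm); axes as the cabinet's. The slot is 55 mm wide and 36 mm high; its floor, an 8 mm board, is 8 mm above the counter; a stop lies 118 mm in from the mouth.
- door (a joint): opening angle of the mahogany door, rad: 0 shut, growing as the free (right) edge swings towards the robot, end 1.9. It starts ajar at 0.23 to 0.275; the safety hook stops it at about 0.28. Once free it swings lightly and stays where it is left.
- door_hinge (a point): top of the door's upright hinge axis, on the door's outer (front) face at its left edge: 17 mm before the front plane, 120 mm left of the cabinet's middle, 260 mm up. Axes turn with the door: x from outer to inner face, -y along the door to its free edge. Door 16 mm thick, 236 mm wide, 4 to 258 mm above the counter; shut, it covers the carcass's front, 1 mm off it.
- door_knob (a point): middle of the brass door knob, 26 mm wide, standing 27 mm out of the door's outer face, 215 mm from the hinge and 130 mm above the counter; the rest of the outer face is plain and may be pushed
- hook_pad (a point): top of the red thumb pad (rounded bar, 26 mm along the door, 16 across) on the white safety hook: 18 mm behind the door's inner face, 185 mm from the hinge, 236 mm above the counter (24 below the cabinet's top), seen from above in the 42 to 52 mm gap between door and carcass. It turns with the door. Barb free at 4 mm down, end stop 9 mm; 3 N to start, 6 N at 7 mm.
- latch (a joint): angle of the sprung hook, rad: 0 up, 0.4 fully pressed. Its 16 mm wide arm reaches 104 mm back from the door's inner face; the barb clears the lip under the cabinet's top above 0.16. Keep the pad down while pulling the door past 0.42 rad (e.g. the same finger pulls on the inner face beside the pad); then let go. As the door shuts the barb rides under the lip and catches by itself.
- pillbox_center (a point): centre of the cobalt-blue enamel pillbox with a brass band, a closed flat tin 110 mm long (its x), 46 mm wide (its y), 24 mm tall, 0.11 to 0.23 kg, lying on the counter to the right of the cabinet and nearer the robot. Either end may go in first.
- hatpin_holder: rose-glazed porcelain hatpin holder, waisted, 80 mm wide, 136 mm tall, with pins standing 40 mm out of its top; origin under its centre; leave it alone
- scent_bottle: amber glass scent bottle with a brass cap, 60 mm wide, 110 mm tall; origin under its centre; leave it alone
- ring_tray: round cut-crystal ring tray, 116 mm wide, 22 mm tall; origin under its centre; leave it alone
- tumbler: white porcelain tumbler, 72 mm wide, 95 mm tall; origin under its centre; leave it alone
- shoe_horn: flat tortoiseshell shoe horn, 190 mm long along its x, 45 mm wide, 5 mm thick, lying down; origin under its middle; leave it alone
- button_hook: silver button hook, 170 mm long along its x, 17 mm thick, lying down; origin under its middle; leave it alone
Mind the look-alikes: they are no part of the job. Of the things that look like the part that bears pillbox_center, the middle-sized one is meant.

How it is judged:
On the way, in this order (a step that is already met when the one before it is completed fails the run):
1. the hook is pressed down clear of its lip (value of joint latch above 0.16 rad), for 0.05 s.
2. the door is freed and swung wide open (value of joint door above 1.2 rad), for 0.2 s.
3. the pillbox is pushed home in the slot (x of pillbox_center in the frame of cabinet between 0.051 and 0.068 m and y of pillbox_center in the frame of slot_mouth between -0.01 and 0.01 m and z of pillbox_center in the frame of slot_mouth between 0.006 and 0.02 m), for 0.2 s.
At the end, for the whole second after the job is handed in: The door is shut (within 0.04 rad), the hook is up and caught again (latch below 0.05 rad), and the pillbox lies at rest in its slot, its rear end no more than 4 mm proud of the cabinet's front plane; nothing else on the counter has been moved more than 25 mm (all of step 3 and value of joint door below 0.04 rad and value of joint latch below 0.05 rad and linear speed of pillbox below 0.02 m/s); the robot touches nothing.
It fails at once if another thing on the counter is moved more than 25 mm (distance of any of hatpin_holder, scent_bottle, ring_tray, tumbler, shoe_horn, button_hook from where it was at the start of the episode above 0.025 m).
It fails at once if the hatpin holder, scent bottle or tumbler is tipped over (angle between any of hatpin_holder, scent_bottle, tumbler's own z axis and vertical above 0.5 rad).
It also fails if it takes over 72 s, if anything falls off the work surface, if the arm or the gripper's body presses on something with over 40 N, if the wrist force passes 120 N, or if a joint passes its speed limit or range.

ROBOT

A 6-joint arm with a two-finger parallel gripper is mounted at the origin on the work surface. World frame = base frame: x ahead of the robot, y to its left, z up, the work surface at z = 0. Lengths are in m, angles in rad, forces in N, time in s.
With the tool pointing down it reaches from about 0.3 to 0.875 m from the base axis. Payload 6.4 kg.
Tool frame: the origin (TCP) lies midway between the tips of the shut fingers; the grasp point (between the pads) lies 19 mm behind it; x points along the fingers, y is the direction in which the jaws open and shut, and the axes are right-handed (so a half turn about x gives the same grasp; the last joint's range is limited). The gripper opens to 85 mm and grips with 20 to 120 N. Pads are 22 mm wide; open, the fingers measure 114 mm over their backs; the gripper's body (76 mm by 85 mm) begins 54 mm behind the grasp point. The pads swing forward as they close: fully open they stand 13 mm farther back than shut.
Start: joints at [-1.361, 0.181, 1.607, -0, 1.354, -0.206], TCP at [0.232, -0.526, 0.231] pointing down, gripper open.
Joint ranges: [-2.99, 2.99], [-0.89, 2.07], [0.3, 2.58], [-1.14, 4.28], [0, 2.63], [-3.12, 3.12]. Speed limits (rad/s): [2.57, 2.57, 3.01, 3.14, 3.14, 3.14].

INTERFACE

Orientations are given as a unit quaternion [w, x, y, z].
In Python, from bench import ctrl gives the robot as it stands.
- The arm moves only by the tool servo_tool, never from a script. Its argument "targets" is a list of rows, each a list of 7 numbers: the turn, a rotation vector about the tool's x, y, z in rad, then the shift along the tool's x, y, z in mm, then the opening, from -1 (shut) to 1 (fully open). A call has exactly 8 rows; each row is the pose to reach, as a shift and turn from the pose measured when the call began, along the tool's axes at that moment; what a row does not reach only later rows make up. A row lasts 1/8 s, in which the tool goes at most 62.5 mm and 10.7 degrees, less where a joint would pass 70% of its speed; a pose out of reach is approached as far as the arm can. A call with a gripper value outside its range is refused whole. The fingers move at their own pace and stop on an object; the grip force is fixed at half the most. Time passes only in rows, so rows that repeat a pose let the fingers close, or fill a call up. It gives the time, the measured TCP pose, the force and the opening at its end, in the units of the state.
- ctrl.get_obs(): the state, without advancing time (a new reading comes with each control period).
- ctrl.camera(name): name is "scene" or "top" or "wrist"; returns a dict with "pixels" (400x640x3 uint8, blue, green, red), "intrinsics" (3x3 intrinsics, pixels), "D" ([k1, k2, p1, p2, k3] as OpenCV has them; the pictures are not rectified), "R" (3x3) and "t" (3): a world point X has camera coordinates R X + t; the wrist camera has in their place "tool_from_camera" (4x4, takes a point from camera to tool coordinates, whose origin is the TCP and whose axes are the tool frame's). Camera axes: x right, y down, z forward; pixel columns grow to the right and rows downward; lengths in m; the calibration is good to about 2 mm. A picture is of the moment at which its call begins: read the wrist's pose just before it. There is no depth.
- ctrl.hand_in(): hands the job in, once; it reports no verdict.
The state is a dict: "time_s": time; "q": joint angles; "dq": joint speeds; "joint_efforts": joint torques, N m; "eef_pos": TCP position; "eef_rot": TCP orientation; "wrist_force": force on the tool from outside, world axes, zero at the start; "torque": the same for the moment, N m; "opening": opening from 0.0 (shut) to 1.0 (fully open).
Only numpy, scipy, OpenCV 4.12 (cv2) and the standard library are available. Lean on these libraries where they do the work, as an engineer would, in place of code of your own. Each camera call takes 0.05 s, during which the arm holds its last target.

## Working session

There is one attempt and no reset: what is moved stays moved. The work goes in short steps, Python scripts to look and compute and a tool call to move; the robot and the scene stay as the last step left them, time stands still between calls to the robot, and variables do not carry over. Pictures are saved under pics/ and viewed, and the job is handed in when it is done.

Besides the shell and the picture viewer there is one more tool, called after "Emit:" by a JSON object that holds its "fn" and its "kwargs", one argument or row to a line. servo_tool: Moves the arm, as the interface text tells. Its arguments: {"type":"object","properties":{"targets":{"type":"array","items":{"type":"array","items":{"type":"number"}}}},"required":["targets"]}

```bash
ls; mkdir -p pics
python3 - <<'E'
from bench import ctrl
import cv2
print({k:v for k,v in ctrl.get_obs().items()})
for n in ["scene","top","wrist"]:
    c=ctrl.camera(n); cv2.imwrite(f"pics/{n}0.png",c["pixels"])
    print(n,c["intrinsics"],c["D"],c.get("R"),c.get("t"),c.get("tool_from_camera"))
E
```

```text
pics
{'time_s': 0.0, 'q': array([-1.36132101e+00,  1.81555586e-01,  1.60807182e+00,  2.13434104e-05,
        1.35383614e+00, -2.06291027e-01]), 'dq': array([ 7.55652559e-04, -5.12100212e-04, -3.95376791e-04, -1.92384083e-04,
       -2.98252722e-05,  1.29009700e-04]), 'joint_efforts': array([ 1.43520207e-03, -4.44876873e+01, -3.51332402e+01, -2.28213794e-04,
        9.07285488e-03,  2.37166898e-05]), 'eef_pos': array([ 0.23213775, -0.52540676,  0.23034517]), 'eef_rot': array([ 0.14527601,  0.69188912,  0.14659895, -0.69187649]), 'wrist_force': array([-0.45938353,  0.08064232,  0.88954571]), 'torque': array([0.01425713, 0.01427763, 0.04407531]), 'opening': 0.999471123279633}
scene [[362.53975151   0.         315.80549119]
 [  0.         362.53975151 195.53577453]
 [  0.           0.           1.        ]] [-0.01743519  0.          0.          0.          0.        ] [[ 0.9985161  -0.05358653  0.00970004]
 [-0.04117332 -0.85945036 -0.50955848]
 [ 0.03564218  0.50840296 -0.86038135]] [-0.49523133  0.03613466  1.41168525] None
top [[512.56344107   0.         318.49539987]
 [  0.         512.56344107 201.52890164]
 [  0.           0.           1.        ]] [0.00642513 0.         0.         0.         0.        ] [[-0.00748664 -0.99995553  0.0057353 ]
 [-0.99511362  0.00688546 -0.09849601]
 [ 0.09845214 -0.00644467 -0.99512092]] [-0.07546432  0.49724667  1.70035976] None
wrist [[336.57504902   0.         319.3997548 ]
 [  0.         336.57504902 202.86934433]
 [  0.           0.           1.        ]] [-0.01137279  0.          0.          0.          0.        ] None None [[-6.36445238e-04 -2.82258487e-01  9.59338179e-01 -1.42960417e-01]
 [ 9.99999499e-01 -9.20998278e-04  3.92442777e-04 -4.78418999e-04]
 [ 7.72778506e-04  9.59337948e-01  2.82258931e-01 -7.16807881e-02]
 [ 0.00000000e+00  0.00000000e+00  0.00000000e+00  1.00000000e+00]]
```

View pics/scene0.png

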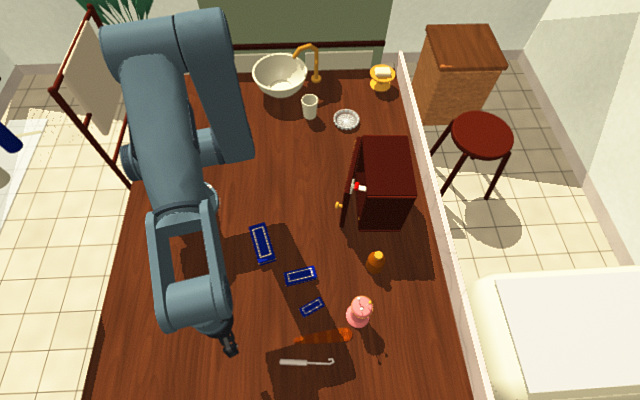

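View pics/top0.png

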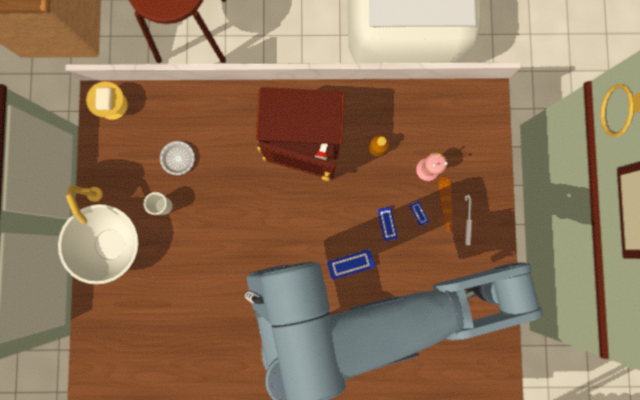

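View pics/wrist0.png

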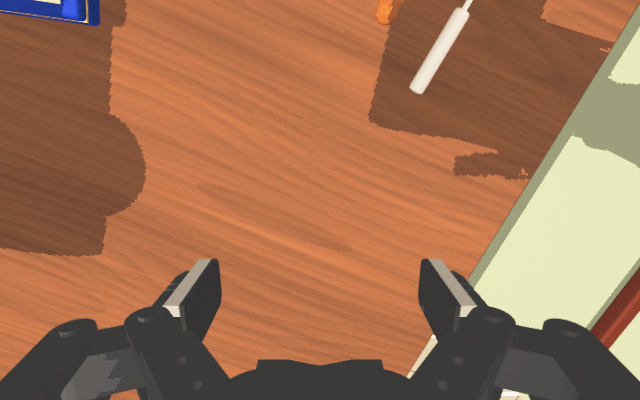

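Three blue tins in the top view: (351,264) large, (388,223) middle, (419,213) small. The middle one should be the one at (388,223), so I'll check its size.

```bash
cat > h.py <<'E'
import numpy as np, cv2
from scipy.spatial.transform import Rotation as Ro
from bench import ctrl
def cam(n):
    o=ctrl.get_obs(); c=ctrl.camera(n); c['im']=c['pixels'].copy()
    if n=='wrist':
        q=np.array(o['eef_rot']); Rt=Ro.from_quat(q[[1,2,3,0]]).as_matrix()
        T=np.array(c['tool_from_camera']); Rc=Rt@T[:3,:3]; C=Rt@T[:3,3]+o['eef_pos']
        c['R']=Rc.T; c['t']=-Rc.T@C
    c['R']=np.array(c['R']); c['t']=np.array(c['t']); c['C']=-c['R'].T@c['t']; return c
def ray(c,uv):
    p=cv2.undistortPoints(np.array(uv,float).reshape(-1,1,2),c['intrinsics'],np.array(c['D'])).reshape(-1,2)
    return np.c_[p,np.ones(len(p))]@c['R']
def onz(c,uv,z):
    d=ray(c,uv); return c['C']+d*((z-c['C'][2])/d[:,2])[:,None]
def proj(c,X):
    return cv2.projectPoints(np.array(X,float).reshape(-1,1,3),cv2.Rodrigues(c['R'])[0],c['t'],c['intrinsics'],np.array(c['D']))[0].reshape(-1,2)
def tri(c1,u1,c2,u2):
    d1=ray(c1,[u1])[0];d2=ray(c2,[u2])[0]
    A=np.c_[d1,-d2];s=np.linalg.lstsq(A,c2['C']-c1['C'],rcond=None)[0]
    a=c1['C']+s[0]*d1;b=c2['C']+s[1]*d2;return (a+b)/2,np.linalg.norm(a-b)
def delta(pos,Rw):
    o=ctrl.get_obs(); R0=Ro.from_quat(np.array(o['eef_rot'])[[1,2,3,0]])
    s=R0.inv().apply(np.array(pos)-o['eef_pos'])*1000
    r=(R0.inv()*Ro.from_matrix(Rw)).as_rotvec()
    print('turn',r.round(3),'shift mm',s.round(1),'| now',o['eef_pos'].round(4),'F',np.round(o['wrist_force'],1))
def crop(im,u,v,w,h,s,name):
    cv2.imwrite('pics/'+name,cv2.resize(im[v:v+h,u:u+w],None,fx=s,fy=s,interpolation=cv2.INTER_CUBIC))
E
python3 - <<'E'
from h import *
c=cam('top'); s=cam('scene')
for n,cc in (('top',c),('scene',s)):
    hsv=cv2.cvtColor(cc['im'],cv2.COLOR_BGR2HSV)
    m=cv2.inRange(hsv,(110,120,40),(130,255,255)); m=cv2.morphologyEx(m,cv2.MORPH_CLOSE,np.ones((7,7)))
    for k in cv2.findContours(m,0,2)[0]:
        if cv2.contourArea(k)<60: continue
        P=onz(cc,k.reshape(-1,2),0.024)[:,:2]
        r=cv2.minAreaRect((P*1000).astype(np.float32)); print(n,k.reshape(-1,2).mean(0).round(),np.round(r[0],1),np.round(r[1],1),round(r[2],1), 'pca', )
crop(c['im'],240,80,160,120,5,'c1.png')
crop(s['im'],310,120,120,120,5,'c2.png')
crop(c['im'],320,195,120,90,6,'c3.png')
E
```

```text
top [351. 264.] [ 286.7 -184.7] [ 62.6 149. ] 16.0 pca
top [387. 224.] [ 421.  -308.3] [109.3  47. ] 10.1 pca
top [419. 214.] [ 455.5 -415.9] [77.8 34. ] 26.7 pca
scene [312. 307.] [ 459.1 -420.3] [80.8 34.4] 26.7 pca
scene [301. 276.] [ 424.1 -312.4] [108.8  50.6] 11.0 pca
scene [262. 244.] [ 289.9 -185. ] [ 62.9 160. ] 15.6 pca
scene [ 12. 143.] [-827.6  351.8] [ 70.7 206.7] 48.9 pca
```

View pics/c1.png

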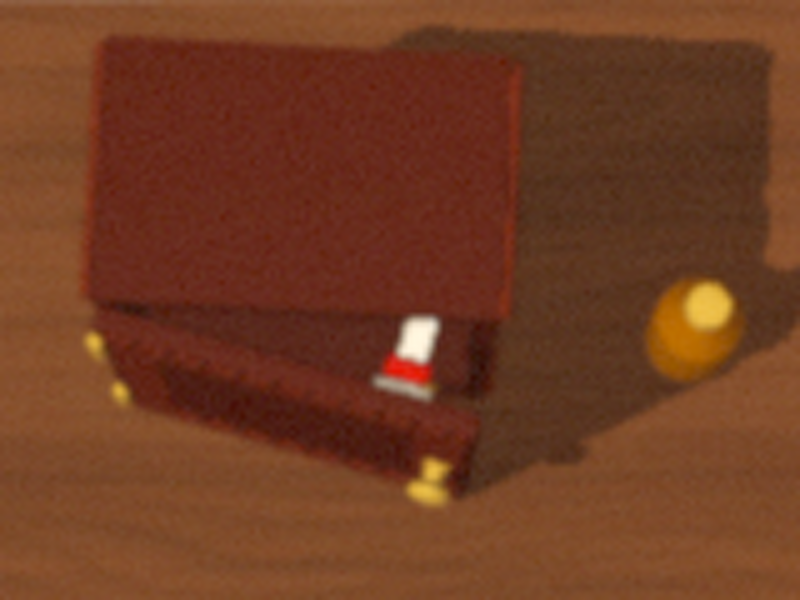

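View pics/c2.png

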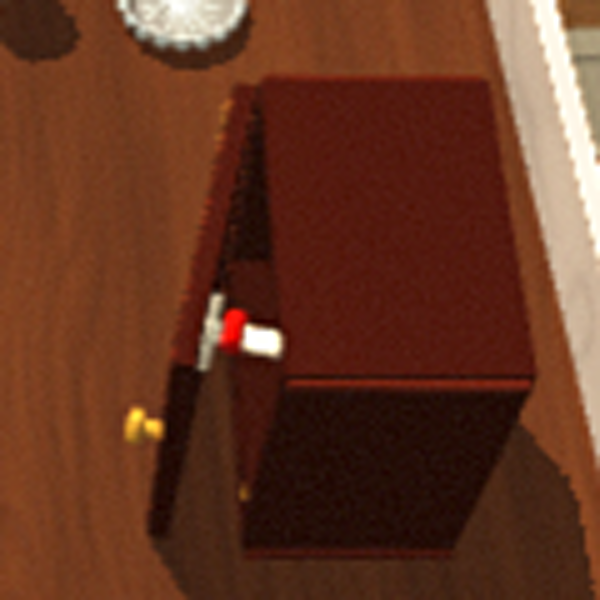

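View pics/c3.png

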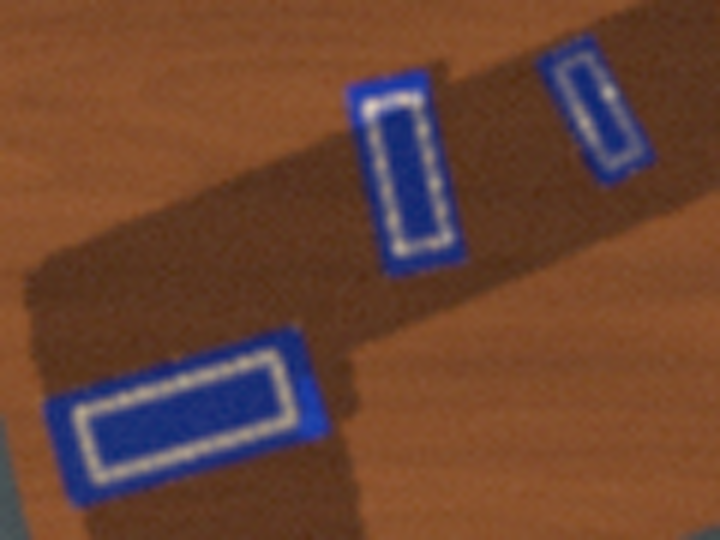

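The middle tin at (388,223) measures 109 x 47 mm. It fits the 110 x 46 given, so it is the one meant. The others are about 150 x 62 mm and 78 x 34 mm. Next I'll fix the cabinet and door from the crop corners.

Run:
```python
from h import *
c=cam('top'); s=cam('scene')
T=np.array([[102,37],[522,57],[508,320],[85,298]])/5+[240,80]-0.4
S=np.array([[487,78],[533,376],[287,378],[262,78]])/5+[310,120]-0.4
PT=onz(c,T,.26);PS=onz(s,S,.26)
for n,P in (('top',PT),('scene',PS)):
    print(n,P[:,:2].round(4).tolist(),[np.linalg.norm(P[i]-P[(i+1)%4]).round(3) for i in range(4)])
    for i,j in ((1,0),(2,3)): d=P[j]-P[i]; print(' yaw of +y edge',np.degrees(np.arctan2(-d[0],d[1])).round(2))
    for i,j in ((3,0),(2,1)): d=P[j]-P[i]; print(' yaw of +x edge',np.degrees(np.arctan2(d[1],d[0])).round(2))
for i in range(4): print(tri(c,T[i],s,S[i]))
for n,cc in (('top',c),('scene',s)):
    hsv=cv2.cvtColor(cc['im'],cv2.COLOR_BGR2HSV)
    h=hsv[...,0]; m=(((h<6)|(h>174))&(hsv[...,1]>200)&(hsv[...,2]>180)).astype(np.uint8)
    y,x=np.where(m); k=(x>240)&(x<400)&(y>100)&(y<230); print(n,x[k].mean(),y[k].mean(),k.sum(), onz(cc,[[x[k].mean(),y[k].mean()]],.236))
```

```text
top [[0.8161, 0.0935], [0.8025, -0.1557], [0.644, -0.1455], [0.6586, 0.1029]] [np.float64(0.25), np.float64(0.159), np.float64(0.249), np.float64(0.158)]
 yaw of +y edge -3.12
 yaw of +y edge -3.38
 yaw of +x edge -3.43
 yaw of +x edge -3.67
scene [[0.8177, 0.0941], [0.8025, -0.1479], [0.647, -0.1419], [0.6601, 0.101]] [np.float64(0.242), np.float64(0.156), np.float64(0.243), np.float64(0.158)]
 yaw of +y edge -3.59
 yaw of +y edge -3.11
 yaw of +x edge -2.52
 yaw of +x edge -2.2
(array([0.81662641, 0.09337893, 0.26065739]), np.float64(0.0014691510285499076))
(array([ 0.79828229, -0.15492905,  0.27229213]), np.float64(0.0005357223558152333))
(array([ 0.64432944, -0.14521849,  0.26538553]), np.float64(0.002962250980859769))
(array([0.66002683, 0.10325718, 0.25712285]), np.float64(0.0014490398008627605))
top 320.88 153.64 25 [[ 0.61909698 -0.0858533   0.236     ]]
scene 356.1818181818182 184.72727272727272 22 [[ 0.62143871 -0.08646984  0.236     ]]
```

```bash
cat >> h.py <<'E'
O=np.array([.652,-.021,0]); YAW=-.056
def Rz(a): return Ro.from_euler('z',a).as_matrix()
def cab(p): return O+Rz(YAW)@np.array(p,float)
def doorp(th,p): # p in door axes relative to hinge axis foot, z from counter
    return cab(np.array([-.017,.12,0])+Rz(-th)@np.array(p,float))
def tool(yaw,tilt=0,flip=1):
    # tool x down tilted towards heading yaw by tilt; tool y horizontal
    x=Rz(yaw)@np.array([np.sin(tilt),0,-np.cos(tilt)]); y=Rz(yaw)@np.array([0,flip,0]); return np.c_[x,y,np.cross(x,y)]
E
python3 - <<'E'
from h import *
o=ctrl.get_obs(); print(Ro.from_quat(np.array(o['eef_rot'])[[1,2,3,0]]).as_matrix().round(3))
for f in (1,-1):
    delta([.62,-.087,.36],tool(-.306,0,f))
E
```

```text
[[-0.     0.404 -0.915]
 [ 0.    -0.915 -0.404]
 [-1.    -0.    -0.   ]]
turn [-2.42e+00 -1.00e-03  0.00e+00] shift mm [-128.8 -244.9 -532. ] | now [ 0.2322 -0.5259  0.2311] F [ 0.9 -1.1 -0.3]
turn [0.722 0.    0.   ] shift mm [-128.8 -244.9 -532. ] | now [ 0.2322 -0.5259  0.2311] F [ 0.9 -1.1 -0.3]
```

Emit:
{"fn": "servo_tool", "kwargs": {
  "targets": [
    [-0.17,0,0,-60,0,0,-1],
    [-0.34,0,0,-110,-10,-40,-1],
    [-0.51,0,0,-130,-50,-90,-1],
    [-0.68,0,0,-130,-75,-145,-1],
    [-0.85,0,0,-130,-100,-200,-1],
    [-1.02,0,0,-130,-125,-255,-1],
    [-1.19,0,0,-130,-150,-310,-1],
    [-1.36,0,0,-130,-170,-360,-1]
  ]
}}

```text
time_s: 1.35
eef_pos: [0.4941, -0.2231, 0.3615]
eef_rot: [0.55, 0.445, 0.55, -0.444]
wrist_force: [0.6, -1.6, 0.7]
opening: 0.002
```

Run:
```python
from h import *
delta([.595,-.080,.40],tool(-.306)); print(ctrl.get_obs()['q'].round(3))
```

```text
turn [-1.054  0.    -0.   ] shift mm [ -38.5  128.7 -118.8] | now [ 0.4941 -0.2231  0.3615] F [ 0.6 -1.6  0.7]
[-0.643  0.028  1.515  0.     1.598 -0.855]
```

Emit:
{"fn": "servo_tool", "kwargs": {
  "targets": [
    [-0.17,0,0,-20,20,-15,-1],
    [-0.34,0,0,-38,45,-40,-1],
    [-0.51,0,0,-38,75,-65,-1],
    [-0.68,0,0,-38,105,-95,-1],
    [-0.85,0,0,-38,129,-119,-1],
    [-1.0,0,0,-38,129,-119,-1],
    [-1.054,0,0,-38,129,-119,-1],
    [-1.054,0,0,-38,129,-119,-1]
  ]
}}

```text
time_s: 2.35
eef_pos: [0.5952, -0.0795, 0.3994]
eef_rot: [0.699, 0.108, 0.699, -0.108]
wrist_force: [1.2, 0.3, 0.3]
opening: 0.002
```

Run:
```python
from h import *
c=cam('wrist'); cv2.imwrite('pics/w1.png',c['im']); o=ctrl.get_obs();print(o['eef_pos'],o['q'].round(3))
```

```text
[ 0.59522118 -0.07964591  0.39944667] [-0.331  0.156  1.304  0.     1.681 -1.595]
```

View pics/w1.png

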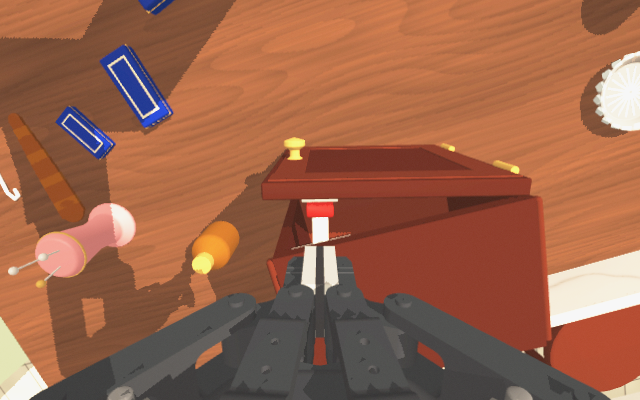

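Run:
```python
from h import *
im=cv2.imread('pics/w1.png'); crop(im,250,130,160,120,5,'w1a.png'); crop(im,420,130,160,120,5,'w1b.png')
```

```text
(no output)
```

View pics/w1a.png

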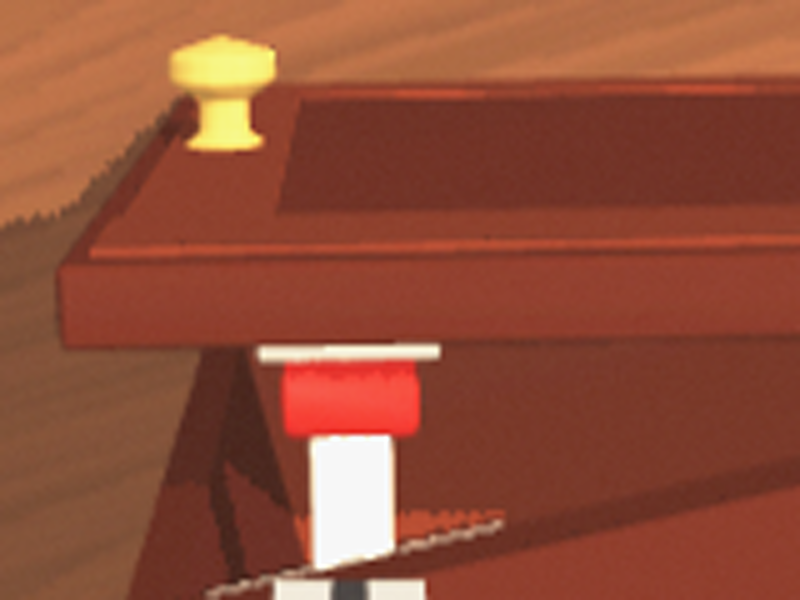

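View pics/w1b.png

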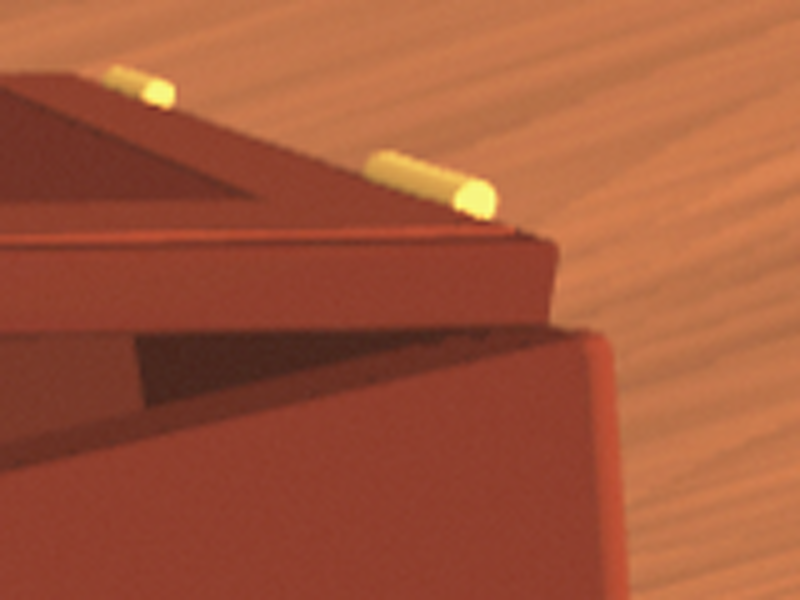

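Run:
```python
from h import *
c=cam('wrist')
D=onz(c,[[262,183.6],[263,199.4],[531.4,179],[529.6,194.4]],.258); print(D.round(4))
print('thick',np.linalg.norm(D[0]-D[1]),np.linalg.norm(D[2]-D[3]),'w',np.linalg.norm(D[0]-D[2]))
d=D[0]-D[2]; print('door yaw',np.arctan2(d[0],-d[1])); d=D[1]-D[3]; print(np.arctan2(d[0],-d[1]))
print('cab FL, FR',onz(c,[[540,196.8],[268,262]],.26).round(4))
P=onz(c,[[320,209.5],[320,203.2],[320,217],[306.5,208],[333.6,208]],.236);print('pad',P.round(4))
print(cab([0,.12,.26]),cab([0,-.12,.26]),doorp(.25,[0,0,.258]),doorp(.25,[.034,-.185,.236]))
# pad in door coordinates
n=(D[1]-D[0]);n[2]=0;n/=np.linalg.norm(n);print('pad behind inner',(P[0]-D[1])@n)
hsv=cv2.cvtColor(c['im'],cv2.COLOR_BGR2HSV)
```

```text
[[ 0.5747 -0.1252  0.258 ]
 [ 0.5883 -0.1293  0.258 ]
 [ 0.6413  0.0984  0.258 ]
 [ 0.6547  0.095   0.258 ]]
thick 0.014220711973831757 0.013815801135336004 w 0.23329888103500307
door yaw -0.2894205341409557
-0.2876350343309793
cab FL, FR [[ 0.6588  0.1024  0.26  ]
 [ 0.6456 -0.1453  0.26  ]]
pad [[ 0.6189 -0.0865  0.236 ]
 [ 0.6129 -0.0846  0.236 ]
 [ 0.6261 -0.0888  0.236 ]
 [ 0.6136 -0.0983  0.236 ]
 [ 0.6214 -0.0737  0.236 ]]
[0.65871649 0.09881189 0.26      ] [ 0.64528351 -0.14081189  0.26      ] [0.64174314 0.09976339 0.258     ] [ 0.61843304 -0.08688505  0.236     ]
pad behind inner 0.016885515477271004
```

Run:
```python
from h import *
delta(doorp(.2325,[.033,-.186,.25]),tool(-.2885))
delta(doorp(.2325,[.033,-.186,.2285]),tool(-.2885))
```

```text
turn [-0.018  0.    -0.   ] shift mm [149.5  -0.2  26.5] | now [ 0.5952 -0.0797  0.3995] F [-0.5  0.3  0.1]
turn [-0.018  0.    -0.   ] shift mm [171.   -0.2  26.5] | now [ 0.5952 -0.0797  0.3995] F [-0.5  0.3  0.1]
```

Emit:
{"fn": "servo_tool", "kwargs": {
  "targets": [
    [-0.018,0,0,0,0,26.5,-1],
    [-0.018,0,0,40,0,26.5,-1],
    [-0.018,0,0,80,0,26.5,-1],
    [-0.018,0,0,115,0,26.5,-1],
    [-0.018,0,0,140,0,26.5,-1],
    [-0.018,0,0,150,0,26.5,-1],
    [-0.018,0,0,155,0,26.5,-1],
    [-0.018,0,0,155,0,26.5,-1]
  ]
}}

```text
time_s: 3.45
eef_pos: [0.6209, -0.0879, 0.2453]
eef_rot: [0.7, 0.102, 0.699, -0.102]
wrist_force: [0.7, 0.0, -0.2]
opening: 0.002
```

Run:
```python
from h import *
delta(doorp(.2325,[.033,-.186,.2285]),tool(-.2885))
c=cam('wrist'); crop(c['im'],220,130,200,150,4,'w2.png')
```

```text
turn [-0.001  0.002 -0.   ] shift mm [16.8 -0.2 -0.5] | now [ 0.6209 -0.0879  0.2453] F [ 0.7  0.  -0.2]
```

View pics/w2.png

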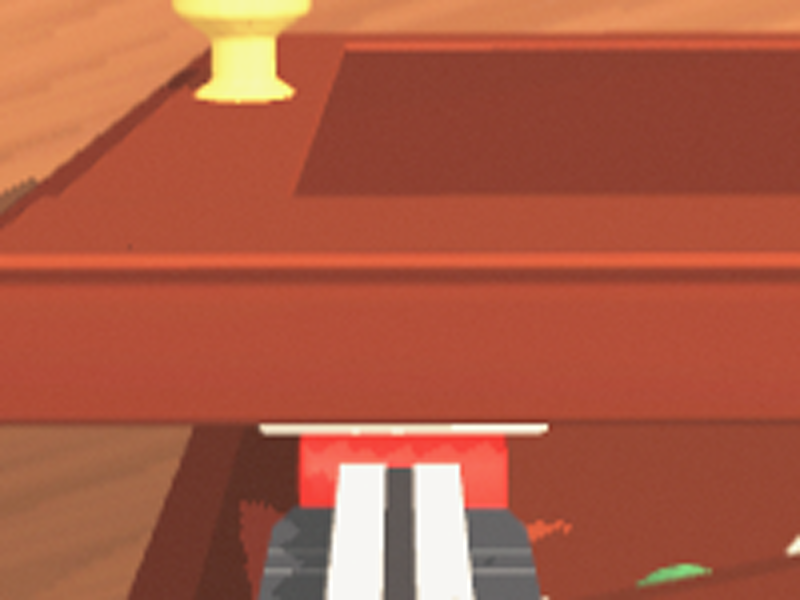

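Emit:
{"fn": "servo_tool", "kwargs": {
  "targets": [
    [0,0,0,6,0,0,-1],
    [0,0,0,10,0,0,-1],
    [0,0,0,14,0,0,-1],
    [0,0,0,16,0,0,-1],
    [0,0,0,17,0,0,-1],
    [0,0,0,17,0,0,-1],
    [0,0,0,17,0,0,-1],
    [0,0,0,17,0,0,-1]
  ]
}}

```text
time_s: 4.5
eef_pos: [0.622, -0.0878, 0.2301]
eef_rot: [0.701, 0.102, 0.698, -0.102]
wrist_force: [1.2, 2.4, 6.9]
opening: -0.001
```

Run:
```python
from h import *
for th in (.2325,.28,.34,.40,.46,.52,.58): 
    delta(doorp(th,[.016+.011,-.186,.2285]),tool(-.056-th))
c=cam('wrist'); crop(c['im'],220,130,200,150,4,'w3.png')
```

```text
turn [-0.     0.005 -0.001] shift mm [ 1.5 -0.6 -7.4] | now [ 0.622  -0.0878  0.2301] F [1.2 2.4 6.9]
turn [ 0.047  0.005 -0.001] shift mm [  1.5  -1.7 -16.3] | now [ 0.622  -0.0878  0.2301] F [1.2 2.4 6.9]
turn [ 0.107  0.005 -0.001] shift mm [  1.4  -2.4 -27.6] | now [ 0.622  -0.0878  0.2301] F [1.2 2.4 6.9]
turn [ 0.167  0.005 -0.001] shift mm [  1.4  -2.5 -38.8] | now [ 0.622  -0.0878  0.2301] F [1.2 2.4 6.9]
turn [ 0.227  0.005 -0.001] shift mm [  1.3  -1.9 -50.1] | now [ 0.622  -0.0878  0.2301] F [1.2 2.4 6.9]
turn [ 0.287  0.005 -0.001] shift mm [  1.3  -0.7 -61.3] | now [ 0.622  -0.0878  0.2301] F [1.2 2.4 6.9]
turn [ 0.347  0.005 -0.002] shift mm [  1.2   1.3 -72.4] | now [ 0.622  -0.0878  0.2301] F [1.2 2.4 6.9]
```

View pics/w3.png

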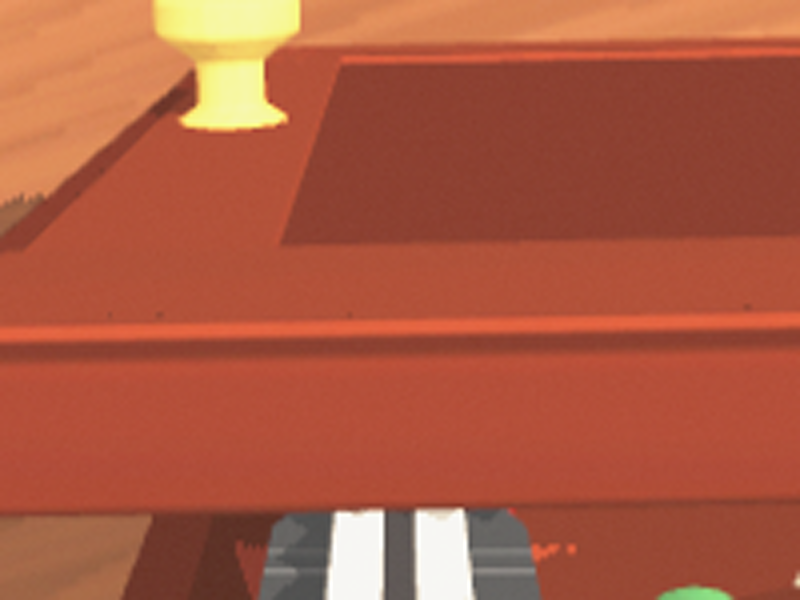

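Emit:
{"fn": "servo_tool", "kwargs": {
  "targets": [
    [0,0,0,3,0,-8,-1],
    [0.03,0,0,3,-1,-16,-1],
    [0.08,0,0,3,-2,-25,-1],
    [0.14,0,0,3,-2,-36,-1],
    [0.2,0,0,3,-2,-47,-1],
    [0.26,0,0,3,-1,-58,-1],
    [0.32,0,0,3,1,-70,-1],
    [0.36,0,0,3,2,-78,-1]
  ]
}}

```text
time_s: 5.55
eef_pos: [0.5486, -0.0641, 0.2284]
eef_rot: [0.673, 0.226, 0.667, -0.226]
wrist_force: [0.5, -0.3, 7.9]
opening: -0.001
```

Run:
```python
from h import *
delta(doorp(.60,[.027,-.186,.2285]),tool(-.056-.6))
c=cam('wrist'); cv2.imwrite('pics/w4.png',c['im'])
c=cam('top'); crop(c['im'],230,80,200,150,4,'t4.png')
```

```text
turn [ 0.006  0.008 -0.003] shift mm [-0.1  0.7  0.9] | now [ 0.5486 -0.0641  0.2284] F [ 0.5 -0.3  7.9]
```

View pics/w4.png

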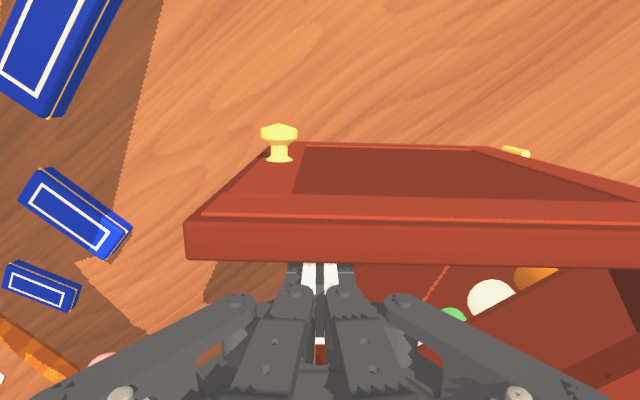

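View pics/t4.png

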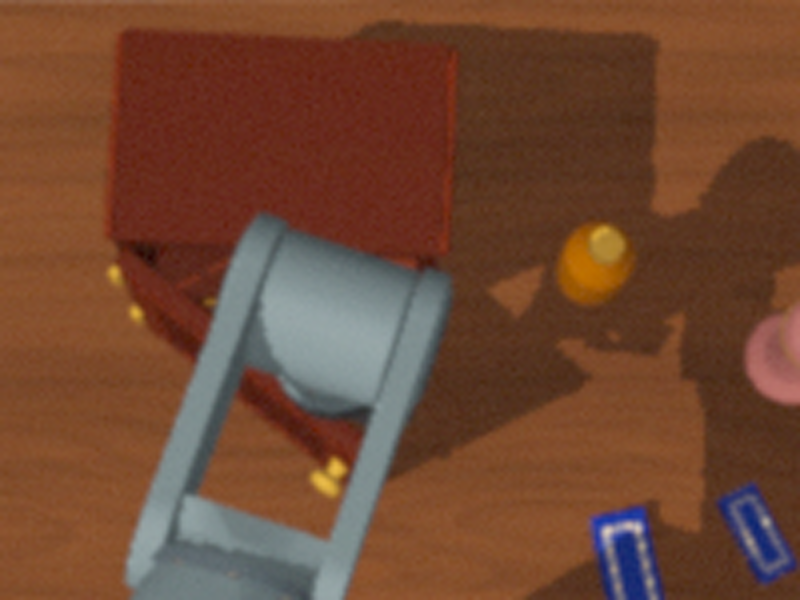

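Run:
```python
from h import *
for th in np.arange(.7,1.9,.14): 
    p=doorp(th,[.025,-.186,.238]); print(round(th,2),p.round(3),end=' '); delta(p,tool(-.056-th))
```

```text
0.7 [ 0.532 -0.053  0.238] turn [ 0.106  0.007 -0.003] shift mm [ -9.7  -0.7 -19.4] | now [ 0.5483 -0.0639  0.2284] F [-1.1 -0.3  7.5]
0.84 [ 0.512 -0.036  0.238] turn [ 0.246  0.007 -0.004] shift mm [ -9.9   0.4 -45.6] | now [ 0.5483 -0.0639  0.2284] F [-1.1 -0.3  7.5]
0.98 [ 0.494 -0.017  0.238] turn [ 0.386  0.007 -0.004] shift mm [-10.1   5.2 -71.4] | now [ 0.5483 -0.0639  0.2284] F [-1.1 -0.3  7.5]
1.12 [0.48  0.005 0.238] turn [ 0.526  0.006 -0.005] shift mm [-10.2  13.5 -96.3] | now [ 0.5483 -0.0639  0.2284] F [-1.1 -0.3  7.5]
1.26 [0.468 0.029 0.238] turn [ 0.666  0.006 -0.005] shift mm [ -10.4   25.2 -119.8] | now [ 0.5483 -0.0639  0.2284] F [-1.1 -0.3  7.5]
1.4 [0.46  0.054 0.238] turn [ 0.806  0.006 -0.006] shift mm [ -10.5   40.1 -141.4] | now [ 0.5483 -0.0639  0.2284] F [-1.1 -0.3  7.5]
1.54 [0.455 0.079 0.238] turn [ 0.946  0.005 -0.006] shift mm [ -10.6   57.9 -160.8] | now [ 0.5483 -0.0639  0.2284] F [-1.1 -0.3  7.5]
1.68 [0.454 0.106 0.238] turn [ 1.086  0.005 -0.007] shift mm [ -10.6   78.2 -177.4] | now [ 0.5483 -0.0639  0.2284] F [-1.1 -0.3  7.5]
1.82 [0.457 0.132 0.238] turn [ 1.226  0.005 -0.007] shift mm [ -10.7  100.6 -191.1] | now [ 0.5483 -0.0639  0.2284] F [-1.1 -0.3  7.5]
```

Emit:
{"fn": "servo_tool", "kwargs": {
  "targets": [
    [0.1,0,0,-6,0,-19,-1],
    [0.25,0,0,-10,0,-46,-1],
    [0.39,0,0,-10,5,-71,-1],
    [0.53,0,0,-10,14,-96,-1],
    [0.67,0,0,-10,25,-120,-1],
    [0.81,0,0,-10,40,-141,-1],
    [0.95,0,0,-10,58,-161,-1],
    [1.0,0,0,-10,66,-167,-1]
  ]
}}

```text
time_s: 6.65
eef_pos: [0.4545, 0.0908, 0.2371]
eef_rot: [0.482, 0.521, 0.477, -0.518]
wrist_force: [0.4, -0.2, -0.1]
opening: 0.003
```

Run:
```python
from h import *
for th in (1.6,1.68,1.76,1.82,1.86):
    p=doorp(th,[.027,-.186,.238]); print(round(th,2),p.round(3),end=' '); delta(p,tool(-.056-th))
c=cam('wrist'); cv2.imwrite('pics/w5.png',c['im'])
```

```text
1.6 [0.454 0.089 0.238] turn [ 0.005  0.002 -0.008] shift mm [-0.9 -0.2  2.2] | now [0.4545 0.0908 0.2371] F [ 0.4 -0.2 -0.1]
1.68 [0.454 0.104 0.238] turn [ 0.085  0.001 -0.008] shift mm [ -0.9  -1.7 -12.8] | now [0.4545 0.0908 0.2371] F [ 0.4 -0.2 -0.1]
1.76 [0.455 0.119 0.238] turn [ 0.165  0.001 -0.008] shift mm [ -0.9  -2.  -27.8] | now [0.4545 0.0908 0.2371] F [ 0.4 -0.2 -0.1]
1.82 [0.456 0.13  0.238] turn [ 0.225  0.001 -0.008] shift mm [ -0.9  -1.4 -39.1] | now [0.4545 0.0908 0.2371] F [ 0.4 -0.2 -0.1]
1.86 [0.458 0.137 0.238] turn [ 0.265  0.001 -0.008] shift mm [ -0.9  -0.6 -46.5] | now [0.4545 0.0908 0.2371] F [ 0.4 -0.2 -0.1]
```

View pics/w5.png

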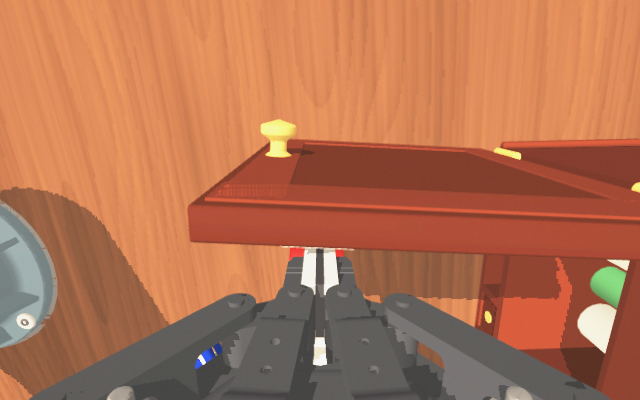

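Emit:
{"fn": "servo_tool", "kwargs": {
  "targets": [
    [0.06,0,0,-1,-1,-10,-1],
    [0.13,0,0,-1,-2,-21,-1],
    [0.19,0,0,-1,-2,-32,-1],
    [0.23,0,0,-1,-1,-41,-1],
    [0.23,0,0,-1,-1,-43,-1],
    [0.23,0,0,-1,-1,-36,-1],
    [0.23,0,0,-40,-1,-36,-1],
    [0.23,0,0,-95,-1,-36,-1]
  ]
}}

```text
time_s: 7.7
eef_pos: [0.4548, 0.1265, 0.3316]
eef_rot: [0.418, 0.572, 0.415, -0.571]
wrist_force: [1.8, -0.1, 0.3]
opening: -0.002
```

Run:
```python
from h import *
B=np.array([.4225,-.310]);by=np.radians(10.5)
g=B-.033*np.array([np.cos(by),np.sin(by)])
for t in (0,.6):
  R=tool(by,t)
  delta([*g,.20],R)
print(g,ctrl.get_obs()['q'].round(3))
c=cam('top'); crop(c['im'],200,60,200,150,4,'t6.png')
```

```text
turn [-2.065e+00  5.000e-03 -2.000e-03] shift mm [132.2  73.3 440.9] | now [0.4548 0.1265 0.3316] F [ 1.8 -0.1  0.3]
turn [-1.993 -0.364  0.615] shift mm [132.2  73.3 440.9] | now [0.4548 0.1265 0.3316] F [ 1.8 -0.1  0.3]
[ 0.39005259 -0.31601377] [ 0.02  -0.129  1.723 -0.002  1.544  0.332]
```

View pics/t6.png

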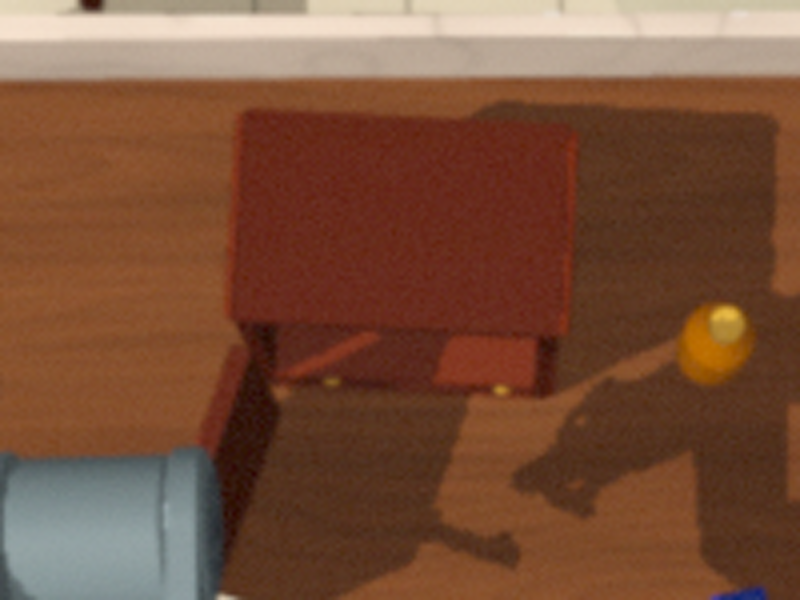

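Emit:
{"fn": "servo_tool", "kwargs": {
  "targets": [
    [-0.17,0,0,-5,3,30,-1],
    [-0.34,0,0,-5,10,80,0],
    [-0.51,0,0,-5,20,130,1],
    [-0.68,0,0,-5,30,180,1],
    [-0.85,0,0,-5,40,230,1],
    [-1.02,0,0,-5,50,280,1],
    [-1.19,0,0,-5,60,330,1],
    [-1.36,0,0,-5,66,380,1]
  ]
}}

```text
time_s: 8.75
eef_pos: [0.4045, -0.2545, 0.3458]
eef_rot: [0.687, 0.193, 0.674, -0.191]
wrist_force: [1.3, -0.2, 0.1]
opening: 1.0
```

Run:
```python
from h import *
B=np.array([.4225,-.310]);by=np.radians(10.5)
c=cam('wrist'); cv2.imwrite('pics/w7.png',c['im']); 
g=B-.033*np.array([np.cos(by),np.sin(by)])
delta([*g,.15],tool(by,.6)); delta([*g,.15],tool(by,.0)); print(ctrl.get_obs()['q'].round(3))
```

```text
turn [-0.701 -0.556  0.22 ] shift mm [195.4 -55.4  14.6] | now [ 0.403  -0.2599  0.3453] F [-2.6 -4.8 -0.2]
turn [-0.725  0.017  0.003] shift mm [195.4 -55.4  14.6] | now [ 0.403  -0.2599  0.3453] F [-2.6 -4.8 -0.2]
[-0.826 -0.127  1.694  0.008  1.559 -1.856]
```

View pics/w7.png

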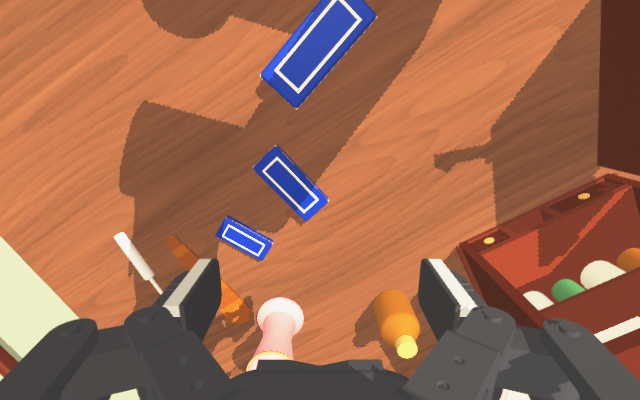

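Emit:
{"fn": "servo_tool", "kwargs": {
  "targets": [
    [-0.12,-0.093,0.037,30,-9,2,1],
    [-0.234,-0.185,0.073,65,-18,5,1],
    [-0.35,-0.278,0.11,100,-28,7,1],
    [-0.467,-0.37,0.147,135,-37,10,1],
    [-0.584,-0.463,0.183,170,-46,12,1],
    [-0.701,-0.556,0.22,195,-55,14.6,1],
    [-0.701,-0.556,0.22,195,-55,14.6,1],
    [-0.701,-0.556,0.22,195,-55,14.6,1]
  ]
}}

```text
time_s: 9.8
eef_pos: [0.4279, -0.2967, 0.1813]
eef_rot: [0.864, -0.024, 0.499, 0.06]
wrist_force: [-0.1, -0.3, 0.1]
opening: 1.001
```

```bash
cat > box.py <<'E'
from h import *
def box(c,z):
    hsv=cv2.cvtColor(c['im'],cv2.COLOR_BGR2HSV)
    m=cv2.inRange(hsv,(108,110,40),(130,255,255)); m=cv2.morphologyEx(m,cv2.MORPH_CLOSE,np.ones((9,9)))
    for k in cv2.findContours(m,0,2)[0]:
        if cv2.contourArea(k)<60: continue
        P=onz(c,k.reshape(-1,2),z)[:,:2]; r=cv2.minAreaRect((P*1000).astype(np.float32))
        print(k.reshape(-1,2).mean(0).round(),np.round(r[0],1),np.round(r[1],1),round(r[2],1))
E
python3 - <<'E'
from box import *
c=cam('wrist'); cv2.imwrite('pics/w8.png',c['im']); box(c,.024); print('top');box(cam('top'),.024)
by=np.radians(10.5)
delta([.390,-.316,.15],tool(by,.6)); print(ctrl.get_obs()['q'].round(3))
E
```

```text
[165.  94.] [ 448.7 -412.9] [81.3 40.3] 26.6
[285.  79.] [ 417.9 -310.6] [113.6  45.2] 11.2
top
[349. 264.] [ 287.2 -184.1] [ 61.6 150.1] 16.2
[386. 216.] [ 439.9 -305.1] [70.4 46.1] 10.9
[418. 213.] [ 455.4 -416. ] [78. 34.] 26.7
turn [-0.057 -0.075  0.014] shift mm [  7.  -14.9 -50.6] | now [ 0.4281 -0.2967  0.1817] F [ 0.2  0.1 -0. ]
[-1.156 -0.063  2.066  0.584  1.074 -3.118]
```

View pics/w8.png

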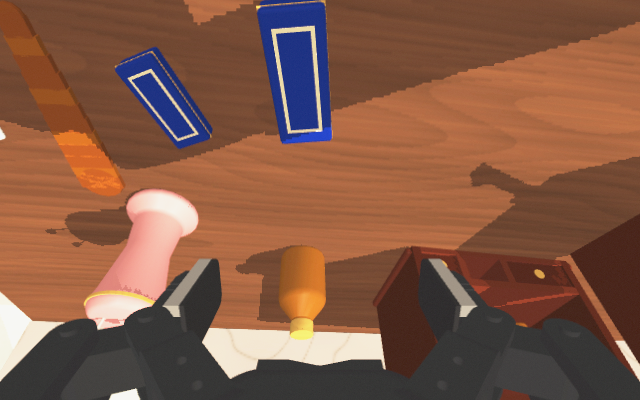

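Joint 6 sits at its limit in this orientation, so I'll take the half-turned grasp instead.

Emit:
{"fn": "servo_tool", "kwargs": {
  "targets": [
    [0.17,0,0,-10,0,0,1],
    [0.34,0,0,-20,-2,-10,1],
    [0.51,0,0,-20,-4,-20,1],
    [0.68,0,0,-20,-6,-30,1],
    [0.85,0,0,-20,-8,-40,1],
    [1.02,0,0,-20,-10,-50,1],
    [1.19,0,0,-20,-12,-50,1],
    [1.36,0,0,-20,-15,-50,1]
  ]
}}

```text
time_s: 10.9
eef_pos: [0.3769, -0.3184, 0.174]
eef_rot: [0.686, 0.526, 0.425, -0.269]
wrist_force: [-0.3, 0.4, 0.8]
opening: 0.999
```

Run:
```python
from h import *
by=np.radians(10.8)
delta([.390,-.316,.14],tool(by,.6,-1)); print(ctrl.get_obs()['q'].round(3))
```

```text
turn [1.714 0.069 0.054] shift mm [36.1 -5.4 -1.2] | now [ 0.3769 -0.3184  0.174 ] F [-0.3  0.4  0.8]
[-1.296 -0.083  2.102  0.583  1.129 -1.881]
```

Emit:
{"fn": "servo_tool", "kwargs": {
  "targets": [
    [0.18,0.007,0.005,0,0,0,1],
    [0.36,0.014,0.011,5,-1,0,1],
    [0.54,0.02,0.016,10,-2,0,1],
    [0.72,0.028,0.022,15,-2,0,1],
    [0.9,0.035,0.028,20,-3,0,1],
    [1.08,0.043,0.034,25,-4,-1,1],
    [1.26,0.05,0.04,30,-5,-1,1],
    [1.43,0.058,0.045,36,-5,-1,1]
  ]
}}

```text
time_s: 11.9
eef_pos: [0.3903, -0.3163, 0.1406]
eef_rot: [0.165, 0.863, 0.15, -0.454]
wrist_force: [-0.9, -1.4, 0.2]
opening: 1.005
```

Run:
```python
from h import *
by=np.radians(10.8)
delta([.388,-.3165,.12],tool(by,.6,-1)); print(ctrl.get_obs()['q'].round(3))
```

```text
turn [0.279 0.011 0.008] shift mm [15.9 -3.8 12.7] | now [ 0.3903 -0.3163  0.1406] F [-0.9 -1.4  0.2]
[-1.307  0.012  2.119  0.678  1.079 -0.557]
```

Emit:
{"fn": "servo_tool", "kwargs": {
  "targets": [
    [0.14,0.005,0.004,8,-2,6,1],
    [0.279,0.011,0.008,16,-4,12.7,1],
    [0.279,0.011,0.008,16,-4,12.7,1],
    [0.279,0.011,0.008,16,-4,12.7,1],
    [0.279,0.011,0.008,16,-4,12.7,1],
    [0.279,0.011,0.008,16,-4,12.7,1],
    [0.279,0.011,0.008,16,-4,12.7,1],
    [0.279,0.011,0.008,16,-4,12.7,1]
  ]
}}

```text
time_s: 12.9
eef_pos: [0.388, -0.3163, 0.1199]
eef_rot: [0.044, 0.88, 0.083, -0.465]
wrist_force: [-0.3, 0.1, -0.1]
opening: 1.0
```

Run:
```python
from box import *
c=cam('wrist'); cv2.imwrite('pics/w9.png',c['im']); box(c,.024)
by=np.radians(10.8)
for z in (.05,.009): delta([.388,-.3165,z],tool(by,.6,-1))
print(ctrl.get_obs()['q'].round(3))
```

```text
[125. 394.] [ 290.3 -201. ] [ 6.  20.3] 11.2
[ 12. 361.] [ 293.8 -118. ] [17.7 19.2] 26.6
[211. 343.] [ 331.4 -252. ] [19.6 10.5] 53.2
[321. 243.] [ 420.6 -310.2] [107.6  45.2] 11.3
[460. 224.] [ 452.9 -413.4] [78.2 38. ] 26.4
turn [ 0.001  0.    -0.   ] shift mm [57.7  0.1 39.5] | now [ 0.388  -0.3163  0.1199] F [-0.6  0.1  0. ]
turn [ 0.001  0.    -0.   ] shift mm [91.5  0.1 62.6] | now [ 0.388  -0.3163  0.1199] F [-0.6  0.1  0. ]
[-1.32   0.05   2.14   0.712  1.039 -0.338]
```

View pics/w9.png

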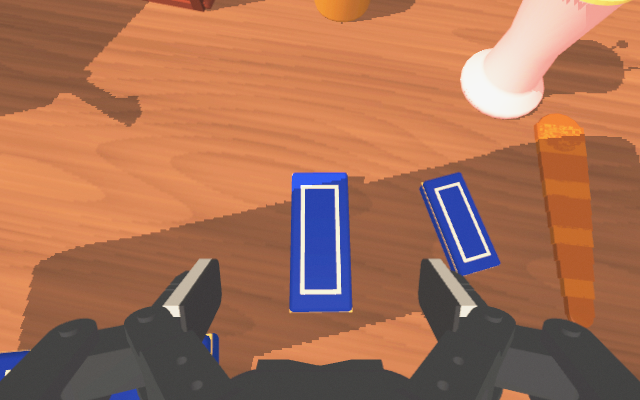

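Emit:
{"fn": "servo_tool", "kwargs": {
  "targets": [
    [0,0,0,25,0,17,1],
    [0,0,0,55,0,37,1],
    [0,0,0,78,0,53,1],
    [0,0,0,88,0,60,1],
    [0,0,0,91.5,0,62.5,1],
    [0,0,0,91.5,0,62.5,0.4],
    [0,0,0,91.5,0,62.5,-0.3],
    [0,0,0,91.5,0,62.5,-1]
  ]
}}

```text
time_s: 13.95
eef_pos: [0.3884, -0.3171, 0.0102]
eef_rot: [0.045, 0.881, 0.083, -0.464]
wrist_force: [-2.7, -0.8, 6.2]
opening: 0.523
```

Emit:
{"fn": "servo_tool", "kwargs": {
  "targets": [
    [0,0,0,0,0,0,-1],
    [0,0,0,0,0,0,-1],
    [0,0,0,0,0,0,-1],
    [0,0,0,-3,0,-2,-1],
    [0,0,0,-8,0,-5,-1],
    [0,0,0,-16,0,-11,-1],
    [0,0,0,-25,0,-17,-1],
    [0,0,0,-25,0,-17,-1]
  ]
}}

```text
time_s: 14.95
eef_pos: [0.3885, -0.318, 0.0416]
eef_rot: [0.046, 0.881, 0.082, -0.464]
wrist_force: [0.1, -0.1, -2.3]
opening: 0.521
```

Run:
```python
from box import *
c=cam('wrist'); cv2.imwrite('pics/w10.png',c['im']); s=cam('scene'); crop(s['im'],200,200,200,150,4,'s10.png')
delta([.3886,-.3163,.05],tool(.19,.6,-1))
print(ctrl.get_obs()['q'].round(3))
```

```text
turn [ 0.001 -0.    -0.003] shift mm [-7.4 -0.8 -5.6] | now [ 0.3883 -0.3172  0.0407] F [ 0.9 -0.2 -2.4]
[-1.32   0.24   2.153  0.812  0.889 -0.512]
```

View pics/w10.png

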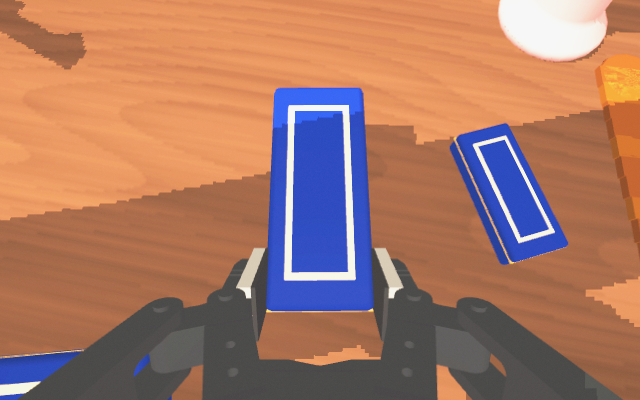

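View pics/s10.png

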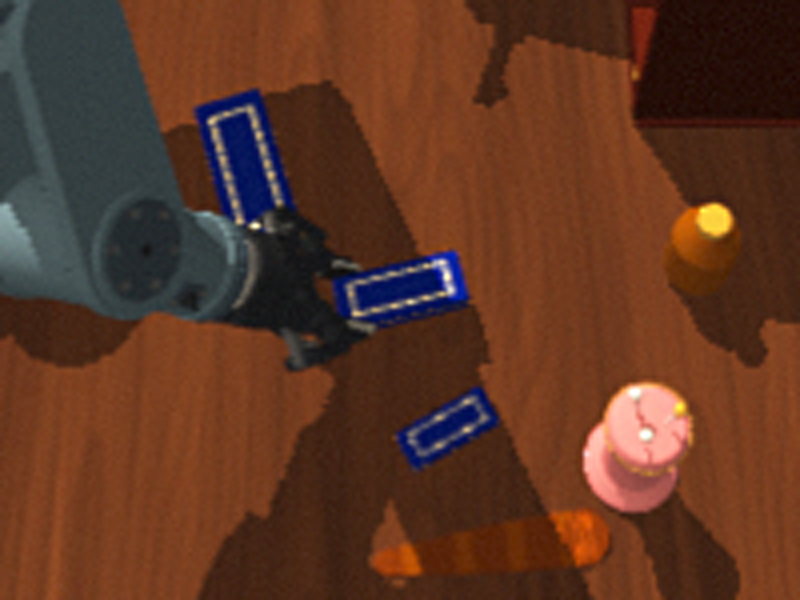

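Run:
```python
from box import *
c=cam('wrist')
P=onz(c,[[318,88],[320,309],[272,290],[373,290]],.0545); print(P.round(4)); print(np.linalg.norm(P[0]-P[1]),np.linalg.norm(P[2]-P[3]))
o=ctrl.get_obs(); m=(P[0]+P[1])/2-o['eef_pos']; print('long,lat',Rz(-.19)@m)
t=cam('top'); print('bottle cap,',onz(t,[[381,143]],.105),'hatpin',onz(t,[[436,163]],.13))
delta(cab([-.118,-.02,.06]),tool(-.056,.6,-1)); print(cab([-.118,-.02,.06]))
```

```text
[[ 0.4735 -0.2998  0.0545]
 [ 0.3684 -0.3209  0.0545]
 [ 0.3721 -0.2998  0.0545]
 [ 0.38   -0.3412  0.0545]]
0.10722704749657182 0.04212555576350899
long,lat [0.03341152 0.00037218 0.01406075]
bottle cap, [[ 0.67830124 -0.28289113  0.105     ]] hatpin [[ 0.60704119 -0.45366354  0.13      ]]
turn [ 0.204 -0.     0.137] shift mm [  93.6 -250.2 -172.8] | now [ 0.3882 -0.3169  0.0403] F [ 1.  -0.3 -1. ]
[ 0.53306556 -0.0343641   0.06      ]
```

Emit:
{"fn": "servo_tool", "kwargs": {
  "targets": [
    [0.02,0,0.014,5,-30,-28,-1],
    [0.05,0,0.034,17,-70,-56,-1],
    [0.08,0,0.055,31,-110,-82,-1],
    [0.11,0,0.075,46,-150,-108,-1],
    [0.14,0,0.095,62,-190,-134,-1],
    [0.17,0,0.115,78,-225,-157,-1],
    [0.204,0,0.137,94,-250,-173,-1],
    [0.204,0,0.137,94,-250,-173,-1]
  ]
}}

```text
time_s: 16.15
eef_pos: [0.5333, -0.0309, 0.0589]
eef_rot: [-0.012, 0.884, -0.022, -0.467]
wrist_force: [-0.2, 0.5, -1.6]
opening: 0.519
```

Run:
```python
from box import *
delta(cab([-.118,-.02,.023]),tool(-.056,.6,-1)); print(ctrl.get_obs()['q'].round(3))
c=cam('wrist'); cv2.imwrite('pics/w11.png',c['im']); s=cam('scene'); crop(s['im'],260,110,200,150,4,'s11.png')
```

```text
turn [0.003 0.001 0.004] shift mm [29.6  3.5 20.3] | now [ 0.5333 -0.0309  0.0589] F [-0.2  0.5 -1.6]
[-0.401  0.082  2.286  0.773  0.282  0.526]
```

View pics/w11.png

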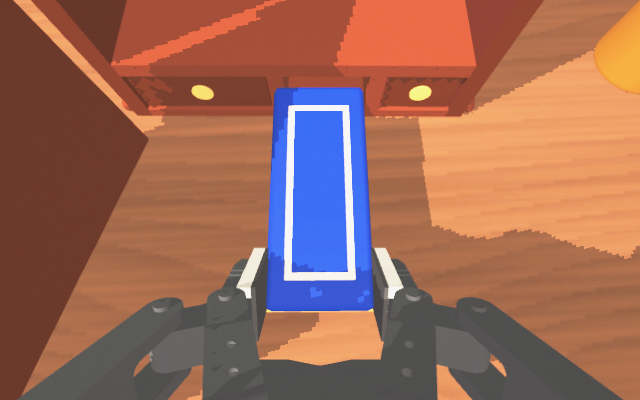

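View pics/s11.png

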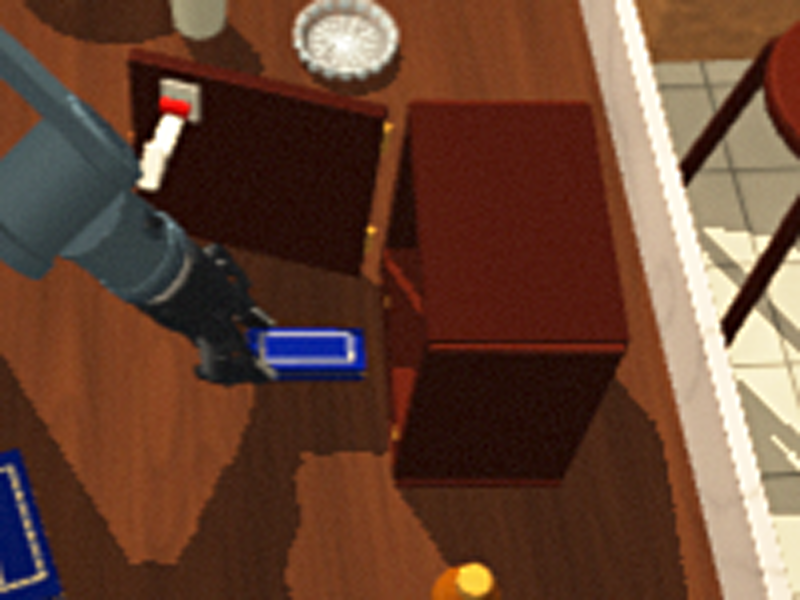

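```bash
cat > kin.py <<'E'
from h import *
d=np.array([[.1816,1.608,.5744,.2303],[.028,1.515,.5421,.3615],[.156,1.304,.6005,.3994],[-.129,1.723,.4721,.3316]])
A=[];b=[]
for q2,q3,r,z in d:
    A+=[[1,np.sin(q2),np.sin(q2+q3),0],[0,np.cos(q2),np.cos(q2+q3),1]];b+=[r,z]
sol,res,_,_=np.linalg.lstsq(np.array(A),np.array(b),rcond=None)
a,L1,L2,HL=sol
if __name__=='__main__': print(sol,res)
def wc(q): return np.array([(a+L1*np.sin(q[1])+L2*np.sin(q[1]+q[2]))*np.cos(q[0]),(a+L1*np.sin(q[1])+L2*np.sin(q[1]+q[2]))*np.sin(q[0]),L1*np.cos(q[1])+L2*np.cos(q[1]+q[2])])
E
python3 kin.py
python3 - <<'E'
from kin import *
o=ctrl.get_obs();q=o['q'];x=Ro.from_quat(np.array(o['eef_rot'])[[1,2,3,0]]).as_matrix()[:,0]
# tcp = wc+H z + Lt x ; HL=H-Lt
w=wc(q); Lt=((o['eef_pos']-w)-[0,0,HL])@(x+[0,0,1])/np.sum((x+[0,0,1])**2); H=HL+Lt
print('Lt',Lt,'H',H,'resid',o['eef_pos']-w-[0,0,H]-Lt*x)
from scipy.optimize import brentq
def ik(p,R):
    W=p-Lt*R[:,0]-[0,0,H]; q1=np.arctan2(W[1],W[0]); r=np.hypot(W[0],W[1])-a; D=np.hypot(r,W[2])
    q3=np.arccos((D*D-L1*L1-L2*L2)/(2*L1*L2)); al=np.arctan2(r,W[2]); q2=al-np.arctan2(L2*np.sin(q3),L1+L2*np.cos(q3))
    f=q2+q3; fd=np.array([np.sin(f)*np.cos(q1),np.sin(f)*np.sin(q1),np.cos(f)])
    # frame components
    up=np.array([np.cos(f)*np.cos(q1),np.cos(f)*np.sin(q1),-np.sin(f)]); side=np.cross(fd,up)
    X=R[:,0]; return np.array([q1,q2,q3,np.arctan2(X@side,X@up),np.arccos(fd@X)]), W+[0,0,H]
print(q.round(3),ik(o['eef_pos'],Ro.from_quat(np.array(o['eef_rot'])[[1,2,3,0]]).as_matrix())[0].round(3))
for t in (.6,.5,.4):
  for xx in (-.118,-.1,-.08,-.06,-.04,-.02): s,W=ik(cab([xx,-.02,.023]),tool(-.056,t,-1)); print(t,xx,s.round(3),W.round(3))
E
```

```text
[ 0.01260898  0.40585796  0.51473031 -0.05826163] [0.00039394]
Lt 0.28922162995272416 H 0.2309599971730184 resid [-0.00215832  0.13548603  0.030545  ]
[-0.407  0.081  2.286  0.774  0.282  0.522] [-0.067 -0.074  2.36   0.03   0.256]
0.6 -0.118 [-0.068  0.014  2.373  0.044  0.155] [ 0.37  -0.025  0.262]
0.6 -0.1 [-0.068  0.057  2.329  0.042  0.156] [ 0.388 -0.026  0.262]
0.6 -0.08 [-0.067  0.103  2.279  0.039  0.16 ] [ 0.408 -0.027  0.262]
0.6 -0.06 [-0.066  0.146  2.229  0.036  0.167] [ 0.428 -0.028  0.262]
0.6 -0.04 [-0.066  0.189  2.178  0.032  0.175] [ 0.448 -0.03   0.262]
0.6 -0.02 [-0.066  0.23   2.127  0.029  0.184] [ 0.468 -0.031  0.262]
0.5 -0.118 [-0.067  0.036  2.308  0.019  0.297] [ 0.395 -0.027  0.277]
0.5 -0.1 [-0.067  0.078  2.264  0.018  0.3  ] [ 0.413 -0.028  0.277]
0.5 -0.08 [-0.066  0.124  2.213  0.016  0.305] [ 0.433 -0.029  0.277]
0.5 -0.06 [-0.066  0.167  2.163  0.015  0.312] [ 0.453 -0.03   0.277]
0.5 -0.04 [-0.065  0.21   2.112  0.014  0.32 ] [ 0.473 -0.031  0.277]
0.5 -0.02 [-0.065  0.251  2.06   0.013  0.33 ] [ 0.492 -0.032  0.277]
0.4 -0.118 [-0.067  0.07   2.239  0.01   0.433] [ 0.421 -0.028  0.289]
0.4 -0.1 [-0.066  0.111  2.194  0.009  0.436] [ 0.439 -0.029  0.289]
0.4 -0.08 [-0.066  0.155  2.144  0.009  0.443] [ 0.459 -0.03   0.289]
0.4 -0.06 [-0.065  0.198  2.093  0.008  0.451] [ 0.479 -0.031  0.289]
0.4 -0.04 [-0.065  0.241  2.041  0.008  0.46 ] [ 0.498 -0.032  0.289]
0.4 -0.02 [-0.065  0.282  1.988  0.007  0.471] [ 0.518 -0.034  0.289]
```

```bash
cat > kin.py <<'E'
from h import *
from scipy.optimize import least_squares
# q1,q2,q3,q4,q5,q6, pos, tilt-known tool x
data=[([-1.3613,.1816,1.6081,0,1.3538],[.2321,-.5254,.2303],[0,0,-1]),
([-.643,.028,1.515,0,1.598],[.4941,-.2231,.3615],[0,0,-1]),
([-.331,.156,1.304,0,1.681],[.5952,-.0796,.3994],[0,0,-1]),
([.02,-.129,1.723,-.002,1.544],[.4548,.1265,.3316],[0,0,-1])]
def add(q,pos,quat):
    data.append((q,pos,Ro.from_quat(np.array(quat)[[1,2,3,0]]).as_matrix()[:,0]))
add([-1.156,-.063,2.066,.584,1.074],[.4281,-.2967,.1817],[.864,-.024,.499,.06])
add([-1.32,.05,2.14,.712,1.039],[.388,-.3163,.1199],[.044,.88,.083,-.465])
add([-1.32,.24,2.153,.812,.889],[.3883,-.3172,.0407],[.046,.881,.082,-.464])
add([-.401,.082,2.286,.773,.282],[.5333,-.0309,.0589],[-.012,.884,-.022,-.467])
def fk(P,q):
    a,d,H,L1,L2,Lt,e=P; f=q[1]+q[2]
    fd=np.array([np.sin(f),0,np.cos(f)]); up=np.array([np.cos(f),0,-np.sin(f)]); sd=np.array([0,1,0])
    X=fd*np.cos(q[4])+np.sin(q[4])*(up*np.cos(q[3])+e*0*sd+S*sd*np.sin(q[3]))
    sd2=sd*np.cos(q[3])-S*up*np.sin(q[3])
    W=np.array([a+L1*np.sin(q[1]),d,H+L1*np.cos(q[1])])+L2*fd+e*sd2
    return Rz(q[0])@(W+Lt*X),Rz(q[0])@X
best=None
for S in (1,-1):
    fun=lambda P:np.concatenate([np.r_[fk(P,q)[0]-p,fk(P,q)[1]-x] for q,p,x in data])
    r=least_squares(fun,[0,.05,.2,.4,.5,.3,.05])
    if best is None or r.cost<best[0]: best=(r.cost,r.x,S)
P=best[1];S=best[2]
if __name__=='__main__':
    print(best)
    for q,p,x in data: print((fk(P,q)[0]-p).round(4),(fk(P,q)[1]-x).round(3))
E
python3 kin.py
```

```text
(np.float64(0.0016222741277575818), array([ 0.08573508,  0.20957299,  0.24481106,  0.38495307,  0.41704705,
        0.27694795, -0.09411289]), 1)
[-0.0023 -0.0001  0.0256] [-0.     0.002  0.   ]
[-0.0139  0.0076  0.0028] [ 0. -0.  0.]
[-0.0279  0.0067 -0.0051] [ 0.001 -0.     0.   ]
[-0.003  -0.0025  0.0085] [ 0.004 -0.002  0.   ]
[-0.0026 -0.0112 -0.0142] [-0.     0.001 -0.   ]
[ 0.0009 -0.016  -0.0114] [0.    0.001 0.   ]
[ 0.0077 -0.0164 -0.0026] [-0.001  0.002 -0.   ]
[ 0.011   0.0131 -0.0036] [-0.  0. -0.]
```

```bash
python3 - <<'E'
s=open('kin.py').read()
s=s.replace("a,d,H,L1,L2,Lt,e=P","a,d,H,L1,L2,Lt,e,g,k=P").replace("+L2*fd+e*sd2","+L2*fd+g*up+e*sd2+k*(-fd*np.sin(q[4])+np.cos(q[4])*(up*np.cos(q[3])+S*sd*np.sin(q[3])))").replace(".3,.05]",".3,.05,0,0]")
open('kin.py','w').write(s)
E
python3 kin.py
```

```text
(np.float64(1.4527613477637478e-05), array([-1.96869850e-04,  1.17342257e-01,  3.14289825e-01,  4.37013239e-01,
        5.14730090e-01,  3.18814176e-01,  5.67570690e-04,  8.52262054e-02,
        1.68425721e-05]), 1)
[0.0001 0.0002 0.    ] [-0.     0.002  0.   ]
[ 0.      0.0002 -0.0001] [ 0. -0.  0.]
[ 0.     -0.0003 -0.    ] [ 0.001 -0.     0.   ]
[ 0.0001 -0.0001  0.0001] [ 0.004 -0.002  0.   ]
[ 0.0001 -0.      0.0001] [-0.     0.001 -0.   ]
[-0.0001  0.0002 -0.0002] [0.    0.001 0.   ]
[-0.     -0.0002  0.0001] [-0.001  0.002 -0.   ]
[ 0. -0. -0.] [-0.  0. -0.]
```

```bash
cat >> kin.py <<'E'
def ik(p,R,q0):
    q0=np.array(q0[:5]); r=least_squares(lambda q:np.r_[10*(fk(P,q)[0]-p),fk(P,q)[1]-R[:,0]],q0); return r.x,r.cost
E
python3 - <<'E'
from kin import *
q=ctrl.get_obs()['q']; print(q.round(3))
for t in (.6,.5):
  q0=q
  for xx in (-.118,-.1,-.08,-.06,-.04,-.025,-.02): q0,c=ik(cab([xx,-.02,.023]),tool(-.056,t,-1),q0); print(t,xx,q0.round(3),round(c,6))
E
```

```text
[-0.407  0.081  2.286  0.774  0.282  0.522]
0.6 -0.118 [-0.407  0.191  2.285  1.126  0.217] 0.0
0.6 -0.1 [-0.39   0.224  2.241  1.07   0.212] 0.0
0.6 -0.08 [-0.372  0.258  2.192  1.001  0.21 ] 0.0
0.6 -0.06 [-0.356  0.292  2.144  0.928  0.21 ] 0.0
0.6 -0.04 [-0.342  0.325  2.095  0.854  0.213] 0.0
0.6 -0.025 [-0.332  0.349  2.058  0.798  0.217] 0.0
0.6 -0.02 [-0.329  0.357  2.045  0.78   0.218] 0.0
0.5 -0.118 [-0.382  0.192  2.221  0.558  0.294] 0.0
0.5 -0.1 [-0.367  0.225  2.177  0.523  0.298] 0.0
0.5 -0.08 [-0.352  0.261  2.128  0.485  0.304] 0.0
0.5 -0.06 [-0.338  0.296  2.079  0.448  0.313] 0.0
0.5 -0.04 [-0.325  0.33   2.029  0.413  0.323] 0.0
0.5 -0.025 [-0.317  0.355  1.992  0.389  0.332] 0.0
0.5 -0.02 [-0.314  0.363  1.979  0.381  0.335] 0.0
```

Run:
```python
from h import *
im=cv2.imread('pics/w11.png'); crop(im,220,50,200,80,4,'w11a.png')
c=cam('wrist'); 
for y in (.0075,-.0475):print(proj(c,[cab([0,y,.008]),cab([0,y,.044])]).round(1).tolist())
print(proj(c,[cab([0,.12,0]),cab([0,-.12,0]),cab([0,.12,.26]),cab([0,-.12,.26])]).round(1).tolist())
```

```text
[[282.8, 108.3], [276.9, 74.9]]
[[359.1, 108.4], [365.7, 75.1]]
[[133.2, 114.6], [455.2, 114.9], [1269233.0, 1335209.0], [-639429.6, 920010.4]]
```

View pics/w11a.png

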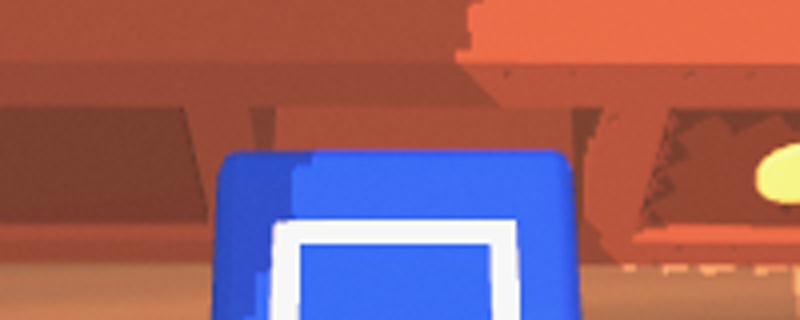

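Run:
```python
from h import *
c=cam('wrist'); R=Rz(YAW).T
for n,uv,z in (('slotL',[282.5,76],.044),('slotR',[371,76],.044),('boxFL',[275.5,89],.073),('boxFR',[363,89],.073),('boxRL',[268,300],.073),('boxRR',[373.5,300],.073),('cabBL',[133,116],0),('cabBR',[462,113],0)):
    print(n,(R@(onz(c,[uv],z)[0]-O)).round(4))
print('tcp',R@(ctrl.get_obs()['eef_pos']-O))
```

```text
slotL [-0.0005  0.0029  0.044 ]
slotR [-0.0005 -0.052   0.044 ]
boxFL [-0.0316  0.0024  0.073 ]
boxFR [-0.0316 -0.0421  0.073 ]
boxRL [-0.1348  0.0014  0.073 ]
boxRR [-0.1348 -0.0422  0.073 ]
cabBL [-0.0007  0.1189  0.    ]
cabBR [ 0.0017 -0.1266 -0.    ]
tcp [-0.11791229 -0.02085297  0.0595286 ]
```

Run:
```python
from h import *
delta(cab([-.118,-.025,.023]),tool(-.056,.6,-1))
```

```text
turn [-0.001  0.    -0.001] shift mm [30.1  4.2 20.7] | now [ 0.5331 -0.0352  0.0595] F [-1.4 -0.4 -2.2]
```

Emit:
{"fn": "servo_tool", "kwargs": {
  "targets": [
    [0,0,0,8,4,5,-1],
    [0,0,0,17,4,11,-1],
    [0,0,0,25,4,17,-1],
    [0,0,0,30,4,20.7,-1],
    [0,0,0,30,4,20.7,-1],
    [0,0,0,30,4,20.7,-1],
    [0,0,0,30,4,20.7,-1],
    [0,0,0,30,4,20.7,-1]
  ]
}}

```text
time_s: 17.35
eef_pos: [0.533, -0.0394, 0.0235]
eef_rot: [-0.013, 0.884, -0.025, -0.466]
wrist_force: [0.1, -0.1, -2.5]
opening: 0.518
```

Run:
```python
from h import *
c=cam('wrist'); crop(c['im'],220,0,200,120,4,'w12.png'); cv2.imwrite('pics/w12f.png',c['im'])
o=ctrl.get_obs();print('tcp',Rz(YAW).T@(o['eef_pos']-O),o['q'].round(3))
```

```text
tcp [-0.11790507 -0.0248857   0.0233607 ] [-0.421  0.191  2.284  1.126  0.224  0.151]
```

View pics/w12.png

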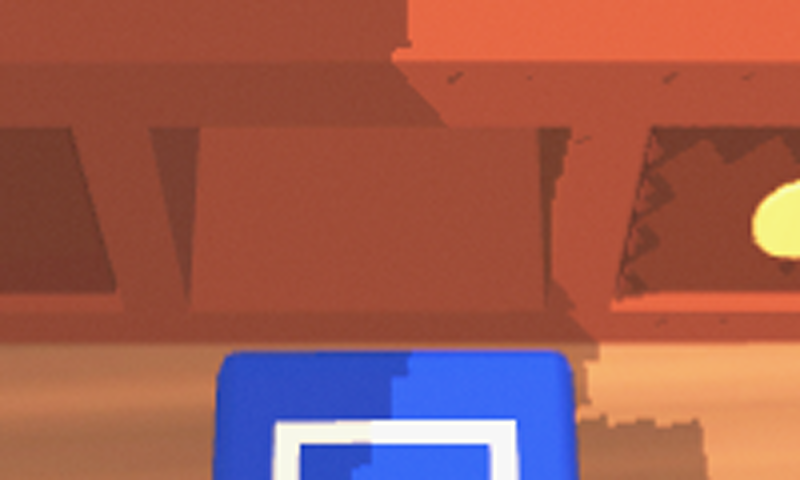

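Run:
```python
from h import *
c=cam('wrist'); R=Rz(YAW).T
f=lambda u,v:[u/4+220-.4,v/4-.4]
for n,uv,z in (('TL',f(150,127),.044),('TR',f(572,127),.044),('BL',f(190,308),.008),('BR',f(549,308),.008),('boxFL',f(216,356),.0372),('boxFR',f(574,356),.0372),('RL',[268,300],.0372),('RR',[373.5,300],.0372)):
    print(n,(R@(onz(c,[uv],z)[0]-O)).round(4))
```

```text
TL [-0.0012  0.0075  0.044 ]
TR [-0.0013 -0.0472  0.044 ]
BL [-0.0007  0.0076  0.008 ]
BR [-0.0008 -0.048   0.008 ]
boxFL [-0.0313 -0.0014  0.0372]
boxFR [-0.0314 -0.0469  0.0372]
RL [-0.1346 -0.0032  0.0372]
RR [-0.1347 -0.0469  0.0372]
```

Run:
```python
from h import *
R=tool(-.058,.6,-1)
for x,z in ((-.118,.0235),(-.09,.0235),(-.05,.0235),(-.018,.0235),(-.018,.0195)): delta(cab([x,-.0205,z]),R)
```

```text
turn [ 0. -0.  0.] shift mm [-0.2 -4.3 -0. ] | now [ 0.5329 -0.0392  0.0233] F [ 0.4 -1.6 -2.4]
turn [ 0. -0.  0.] shift mm [ 15.6  -4.4 -23.2] | now [ 0.5329 -0.0392  0.0233] F [ 0.4 -1.6 -2.4]
turn [ 0. -0.  0.] shift mm [ 38.2  -4.4 -56.2] | now [ 0.5329 -0.0392  0.0233] F [ 0.4 -1.6 -2.4]
turn [ 0. -0.  0.] shift mm [ 56.3  -4.5 -82.6] | now [ 0.5329 -0.0392  0.0233] F [ 0.4 -1.6 -2.4]
turn [ 0. -0.  0.] shift mm [ 59.6  -4.5 -80.3] | now [ 0.5329 -0.0392  0.0233] F [ 0.4 -1.6 -2.4]
```

First shift sideways and go just inside the mouth, then check.

Emit:
{"fn": "servo_tool", "kwargs": {
  "targets": [
    [0,0,0,0,-2,0,-1],
    [0,0,0,0,-4.4,0,-1],
    [0,0,0,5,-4.4,-7,-1],
    [0,0,0,11,-4.4,-16,-1],
    [0,0,0,17,-4.4,-25,-1],
    [0,0,0,22,-4.4,-32,-1],
    [0,0,0,22,-4.4,-32,-1],
    [0,0,0,22,-4.4,-32,-1]
  ]
}}

```text
time_s: 18.45
eef_pos: [0.5715, -0.0368, 0.0229]
eef_rot: [-0.014, 0.884, -0.025, -0.467]
wrist_force: [-0.6, 1.2, -1.5]
opening: 0.523
```

Run:
```python
from h import *
c=cam('wrist'); crop(c['im'],220,0,200,120,4,'w13.png'); cv2.imwrite('pics/w13f.png',c['im'])
R=tool(-.058,.6,-1)
for x,z in ((-.05,.0235),(-.018,.0235),(-.018,.0195)): delta(cab([x,-.0205,z]),R)
```

```text
turn [0.    0.001 0.001] shift mm [ 16.2   0.1 -24.7] | now [ 0.5714 -0.0368  0.0229] F [ 0.3 -0.  -1.7]
turn [0.    0.001 0.001] shift mm [ 34.3   0.1 -51.2] | now [ 0.5714 -0.0368  0.0229] F [ 0.3 -0.  -1.7]
turn [0.    0.001 0.001] shift mm [ 37.6   0.1 -48.9] | now [ 0.5714 -0.0368  0.0229] F [ 0.3 -0.  -1.7]
```

View pics/w13.png

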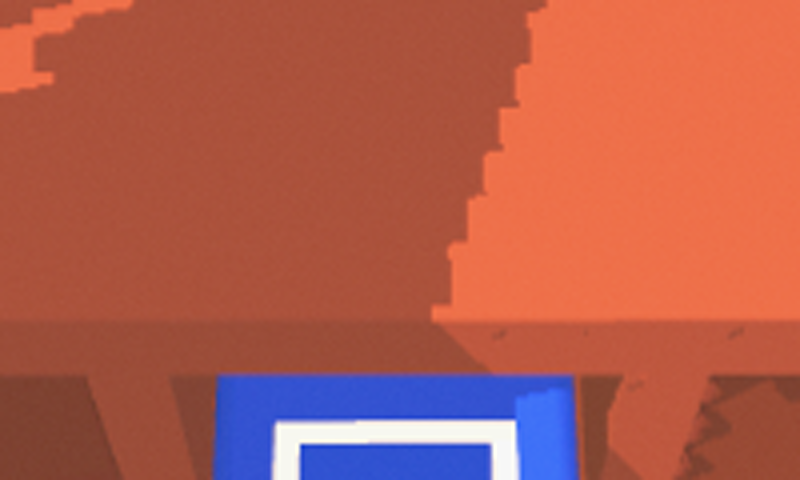

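Emit:
{"fn": "servo_tool", "kwargs": {
  "targets": [
    [0,0,0,6,0,-8,-1],
    [0,0,0,12,0,-17,-1],
    [0,0,0,18,0,-26,-1],
    [0,0,0,24,0,-35,-1],
    [0,0,0,29,0,-43,-1],
    [0,0,0,33,0,-49,-1],
    [0,0,0,34,0,-51,-1],
    [0,0,0,36.5,0,-49.5,-1]
  ]
}}

```text
time_s: 19.5
eef_pos: [0.6328, -0.0403, 0.0208]
eef_rot: [-0.013, 0.884, -0.025, -0.467]
wrist_force: [0.2, 1.1, -1.5]
opening: 0.521
```

Run:
```python
from h import *
c=cam('wrist'); cv2.imwrite('pics/w14.png',c['im'])
o=ctrl.get_obs();print('tcp',Rz(YAW).T@(o['eef_pos']-O),o['q'].round(3),o['wrist_force'],o['opening'])
```

```text
tcp [-0.01865283 -0.02022877  0.0200953 ] [-0.329  0.366  2.041  0.787  0.216  0.569] [ 0.11166048  0.40414629 -3.09421765] 0.5240619373539926
```

View pics/w14.png

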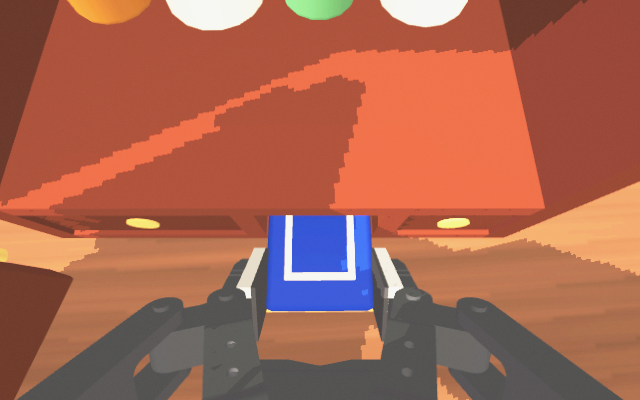

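Emit:
{"fn": "servo_tool", "kwargs": {
  "targets": [
    [0,0,0,0,0,0,0.2],
    [0,0,0,0,0,0,0.5],
    [0,0,0,0,0,0,0.5],
    [0,0,0,-8,0,12,0.5],
    [0,0,0,-18,0,27,0.5],
    [0,0,0,-29,0,42,0.5],
    [0,0,0,-40,0,58,0.5],
    [0,0,0,-40,0,58,-1]
  ]
}}

```text
time_s: 20.55
eef_pos: [0.5609, -0.0359, 0.0202]
eef_rot: [-0.014, 0.884, -0.025, -0.467]
wrist_force: [0.0, -0.9, 0.8]
opening: 0.553
```

Run:
```python
from h import *
c=cam('wrist'); cv2.imwrite('pics/w15.png',c['im'])
o=ctrl.get_obs();print('tcp',Rz(YAW).T@(o['eef_pos']-O),o['q'].round(3),o['wrist_force'],o['opening'])
R=tool(-.056,.6,-1)
for x in (-.07,-.05,-.004): delta(cab([x,-.0205,.016]),R)
```

```text
tcp [-0.08892962 -0.02035124  0.02073128] [-0.38   0.249  2.213  1.049  0.208  0.262] [-0.41950882  0.15598039  0.33713048] 0.46423532450361044
turn [-0.002  0.001 -0.001] shift mm [ 14.6   0.1 -13. ] | now [ 0.5621 -0.0363  0.0207] F [-0.4  0.2  0.3]
turn [-0.002  0.001 -0.001] shift mm [ 25.9   0.1 -29.5] | now [ 0.5621 -0.0363  0.0207] F [-0.4  0.2  0.3]
turn [-0.002  0.001 -0.001] shift mm [ 51.8  -0.  -67.5] | now [ 0.5621 -0.0363  0.0207] F [-0.4  0.2  0.3]
```

View pics/w15.png

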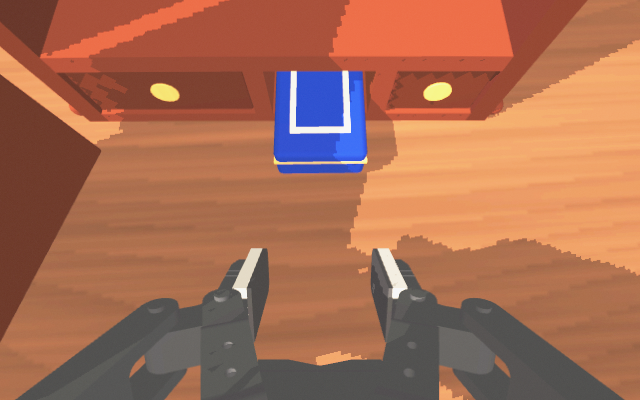

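Emit:
{"fn": "servo_tool", "kwargs": {
  "targets": [
    [0,0,0,5,0,3,-1],
    [0,0,0,8,0,-2,-1],
    [0,0,0,14,0,-13,-1],
    [0,0,0,20,0,-21,-1],
    [0,0,0,26,0,-30,-1],
    [0,0,0,32,0,-39,-1],
    [0,0,0,38,0,-47,-1],
    [0,0,0,43,0,-54,-1]
  ]
}}

```text
time_s: 21.6
eef_pos: [0.6321, -0.0404, 0.016]
eef_rot: [-0.014, 0.884, -0.025, -0.466]
wrist_force: [-2.0, -0.2, 1.1]
opening: 0.003
```

Run:
```python
from h import *
c=cam('wrist'); cv2.imwrite('pics/w16.png',c['im'])
o=ctrl.get_obs();print('tcp',Rz(YAW).T@(o['eef_pos']-O),o['wrist_force'],o['opening'])
R=tool(-.056,.6,-1)
for x in (-.01,-.004,0): delta(cab([x,-.0205,.016]),R)
```

```text
tcp [-0.01769118 -0.02084553  0.01651856] [-0.20896457  1.23549315  0.88347867] -0.0004697594057237794
turn [-0.002 -0.001 -0.001] shift mm [ 4.8 -0.4 -6.1] | now [ 0.6332 -0.0408  0.0165] F [-0.2  1.2  0.9]
turn [-0.002 -0.001 -0.001] shift mm [  8.2  -0.4 -11. ] | now [ 0.6332 -0.0408  0.0165] F [-0.2  1.2  0.9]
turn [-0.002 -0.001 -0.001] shift mm [ 10.4  -0.4 -14.3] | now [ 0.6332 -0.0408  0.0165] F [-0.2  1.2  0.9]
```

View pics/w16.png

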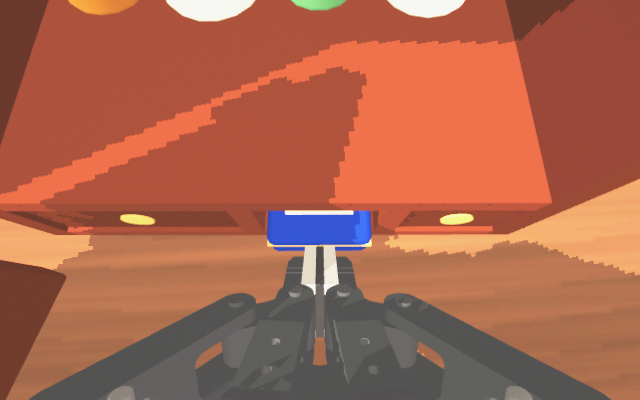

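Emit:
{"fn": "servo_tool", "kwargs": {
  "targets": [
    [0,0,0,3,0,-3,-1],
    [0,0,0,5,0,-6,-1],
    [0,0,0,7,0,-9,-1],
    [0,0,0,8.5,0,-11.5,-1],
    [0,0,0,9,0,-12.5,-1],
    [0,0,0,9,0,-12.5,-1],
    [0,0,0,9,0,-12.5,-1],
    [0,0,0,9,0,-12.5,-1]
  ]
}}

```text
time_s: 22.65
eef_pos: [0.6486, -0.0418, 0.0163]
eef_rot: [-0.013, 0.884, -0.026, -0.466]
wrist_force: [0.3, -0.1, -0.3]
opening: -0.004
```

Run:
```python
from h import *
c=cam('wrist'); crop(c['im'],220,150,200,150,4,'w17.png')
o=ctrl.get_obs();print('tcp',Rz(YAW).T@(o['eef_pos']-O),o['wrist_force'],o['opening'])
```

```text
tcp [-0.00224973 -0.02089745  0.01624556] [-0.14448958 -0.18718975 -0.30824201] 0.0037789057791956285
```

View pics/w17.png

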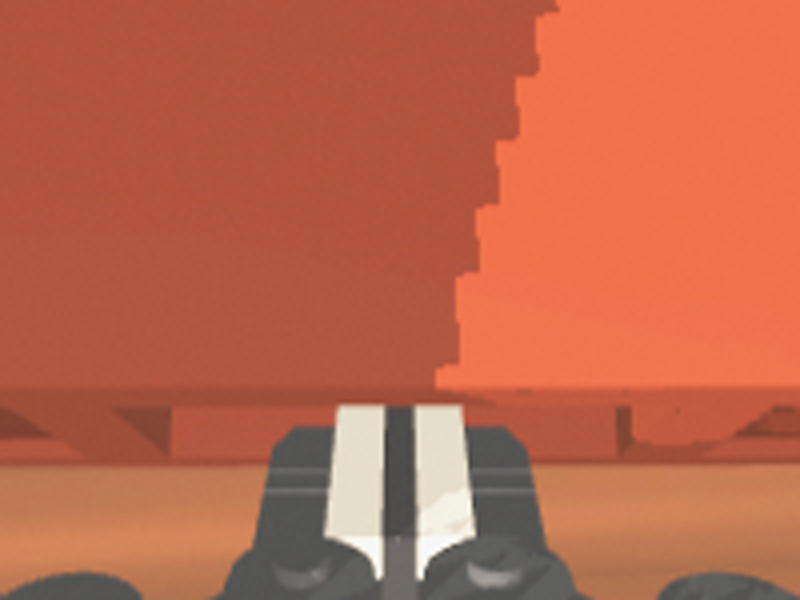

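Emit:
{"fn": "servo_tool", "kwargs": {
  "targets": [
    [0,0,0,-8,0,12,-1],
    [0,0,0,-20,0,30,-1],
    [0,0,0,-35,0,51,-1],
    [0,0,0,-50,0,73,-1],
    [0,0,0,-65,0,95,-1],
    [0,0,0,-74,0,108,-1],
    [0,0,0,-74,0,108,-1],
    [0,0,0,-74,0,108,-1]
  ]
}}

```text
time_s: 23.7
eef_pos: [0.5189, -0.0347, 0.0168]
eef_rot: [-0.013, 0.885, -0.026, -0.465]
wrist_force: [-0.3, -0.6, -0.1]
opening: -0.001
```

Run:
```python
from h import *
c=cam('wrist'); cv2.imwrite('pics/w18.png',c['im']);crop(c['im'],220,0,200,150,4,'w18a.png')
s=cam('scene'); crop(s['im'],260,110,200,150,4,'s18.png')
o=ctrl.get_obs();print('tcp',Rz(YAW).T@(o['eef_pos']-O),o['wrist_force'],o['q'].round(3))
for x in (-.004,0,.004,.008,.012): print(x,proj(c,[cab([x,-.02,.032]),cab([x,-.02,.008])]).round(1).tolist())
```

```text
tcp [-0.13209205 -0.02091701  0.01665093] [ 0.6321778  -0.28175425  0.3096193 ] [-0.425  0.187  2.318  1.262  0.214  0.009]
-0.004 [[317.4, 22.9], [317.5, 54.9]]
0 [[317.4, 17.3], [317.5, 49.7]]
0.004 [[317.4, 11.7], [317.5, 44.5]]
0.008 [[317.3, 6.2], [317.5, 39.4]]
0.012 [[317.3, 0.7], [317.5, 34.3]]
```

View pics/w18a.png

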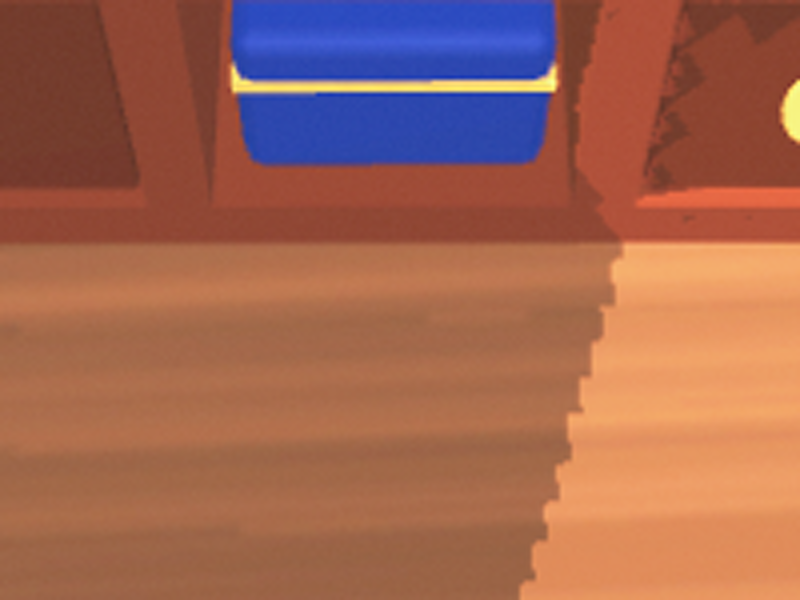

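View pics/s18.png

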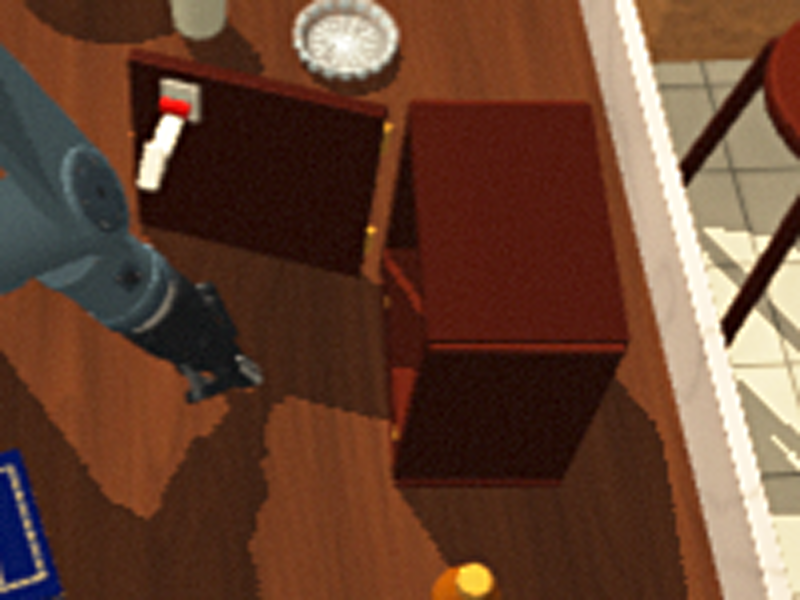

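Run:
```python
from h import *
delta([.519,-.08,.12],tool(-.056,.6,-1)); delta([.50,-.09,.38],tool(-.5,0,-1)); print(doorp(1.8,[-.08,-.2,.21]),doorp(1.8,[0,-.236,0]))
```

```text
turn [-0.001 -0.002 -0.002] shift mm [-83.6  45.5 -60.7] | now [ 0.5189 -0.0345  0.0167] F [ 0.6 -0.3  0.3]
turn [ 0.429 -0.592  0.132] shift mm [-308.3   56.7 -192.8] | now [ 0.5189 -0.0345  0.0167] F [ 0.6 -0.3  0.3]
[0.4723305  0.23280232 0.21      ] [0.41527651 0.16616268 0.        ]
```

Emit:
{"fn": "servo_tool", "kwargs": {
  "targets": [
    [0,0,0,-35,20,-25,-1],
    [0,0,0,-80,45,-58,-1],
    [0.07,-0.1,0.02,-130,50,-85,-1],
    [0.16,-0.22,0.05,-180,52,-115,-1],
    [0.25,-0.34,0.08,-230,54,-145,-1],
    [0.34,-0.46,0.105,-275,56,-170,-1],
    [0.429,-0.592,0.132,-308,57,-193,-1],
    [0.429,-0.592,0.132,-308,57,-193,-1]
  ]
}}

```text
time_s: 24.8
eef_pos: [0.5023, -0.091, 0.3839]
eef_rot: [-0.175, 0.686, -0.176, -0.684]
wrist_force: [-0.2, -0.2, -0.4]
opening: 0.001
```

Run:
```python
from h import *
t=cam('top'); crop(t['im'],200,60,200,150,4,'t19.png')
o=ctrl.get_obs(); print(o['q'].round(3))
delta([.47,.235,.38],tool(-.5,0,-1)); delta([.47,.235,.21],tool(-.5,0,-1))
```

```text
[-4.120e-01 -5.600e-02  1.547e+00 -1.000e-03  1.642e+00  1.660e+00]
turn [-0.002 -0.008  0.   ] shift mm [   6.1 -270.5  186.3] | now [ 0.5031 -0.0917  0.3875] F [-0.  -0.9  2.1]
turn [-0.002 -0.008  0.   ] shift mm [ 176.1 -270.5  187.6] | now [ 0.5031 -0.0917  0.3875] F [-0.  -0.9  2.1]
```

View pics/t19.png

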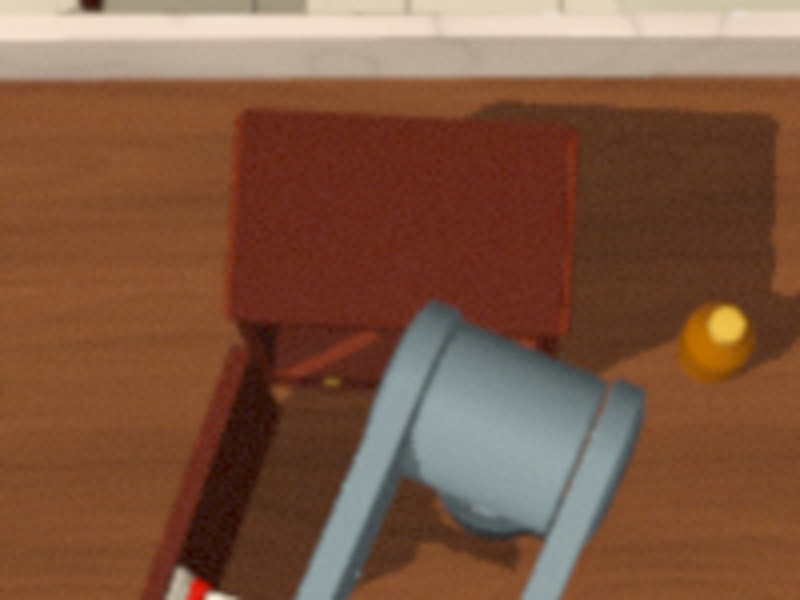

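Emit:
{"fn": "servo_tool", "kwargs": {
  "targets": [
    [0,0,0,5,-40,27,-1],
    [0,0,0,5,-85,58,-1],
    [0,0,0,5,-130,90,-1],
    [0,0,0,5,-175,120,-1],
    [0,0,0,5,-220,152,-1],
    [0,0,0,5,-255,177,-1],
    [0,0,0,5,-270,187,-1],
    [0,0,0,30,-270,187,-1]
  ]
}}

```text
time_s: 25.85
eef_pos: [0.4703, 0.2362, 0.3575]
eef_rot: [-0.175, 0.689, -0.175, -0.681]
wrist_force: [-0.5, -0.2, -1.1]
opening: -0.003
```

Run:
```python
from h import *
t=cam('top'); crop(t['im'],160,60,200,150,4,'t20.png'); c=cam('wrist'); cv2.imwrite('pics/w20.png',c['im'])
o=ctrl.get_obs(); print(o['q'].round(3))
delta([.47,.235,.21],tool(-.5,0,-1))
```

```text
[ 0.241 -0.011  1.57  -0.006  1.582  2.313]
turn [-0.002 -0.004 -0.004] shift mm [143.1  -1.8  -0.5] | now [0.4684 0.2344 0.3531] F [-0.4  0.8 -0.8]
```

View pics/t20.png

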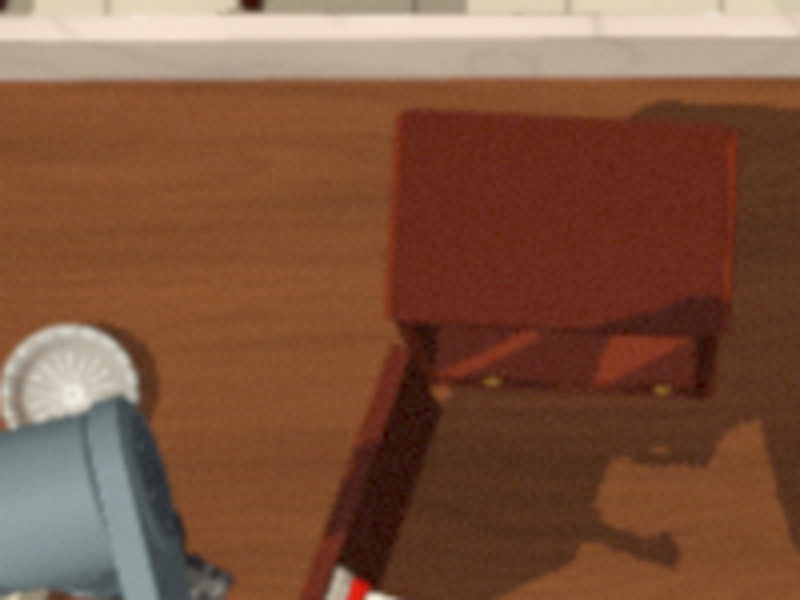

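View pics/w20.png

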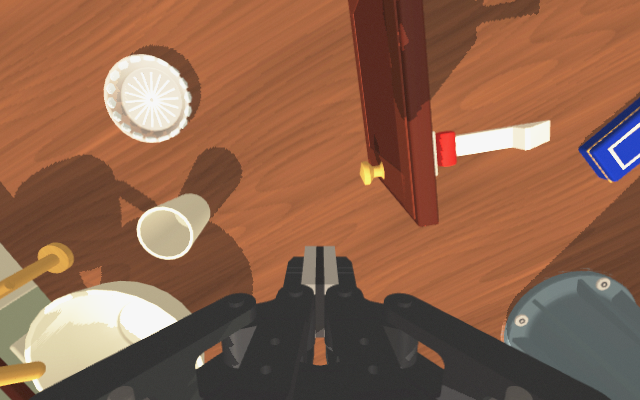

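Run:
```python
from h import *
c=cam('wrist')
P=onz(c,[[418,225],[438,222]],.258);print(P.round(4)); print('tumbler',onz(c,[[166,232]],.095))
h=doorp(0,[0,0,.258]); d=P[0]-h; print('hinge',h,np.linalg.norm(d), 'theta',-(np.arctan2(d[0],-d[1])-YAW))
for th in (1.8,1.6,1.4,1.2,1.0,.8,.6,.4,.2,.06): print(th,doorp(th,[-.016,-.2,.21]).round(3))
```

```text
[[0.4188 0.1767 0.258 ]
 [0.4137 0.1625 0.258 ]]
tumbler [[0.48882066 0.44491446 0.095     ]]
hinge [0.64174314 0.09976339 0.258     ] 0.2358536270473106 theta 1.8472761615487996
1.8 [0.454 0.171 0.21 ]
1.6 [0.444 0.133 0.21 ]
1.4 [0.441 0.093 0.21 ]
1.2 [0.447 0.053 0.21 ]
1.0 [0.46  0.015 0.21 ]
0.8 [ 0.48  -0.019  0.21 ]
0.6 [ 0.507 -0.049  0.21 ]
0.4 [ 0.539 -0.073  0.21 ]
0.2 [ 0.576 -0.09   0.21 ]
0.06 [ 0.603 -0.097  0.21 ]
```

Emit:
{"fn": "servo_tool", "kwargs": {
  "targets": [
    [0,0,0,40,0,0,-1],
    [0,0,0,90,0,0,-1],
    [0,0,0,130,0,0,-1],
    [0,0,0,143,0,0,-1],
    [0,0,0,143,0,0,-1],
    [0,0,0,143,0,0,-1],
    [0,0,0,143,0,0,-1],
    [0,0,0,143,0,0,-1]
  ]
}}

```text
time_s: 27.0
eef_pos: [0.4699, 0.2337, 0.2127]
eef_rot: [-0.175, 0.687, -0.177, -0.683]
wrist_force: [0.9, -0.3, -0.3]
opening: 0.0
```

Run:
```python
from h import *
for th in (1.8,1.65,1.5,1.35,1.2,1.05,.9,.75,.6,.45,.35,.3): delta(doorp(th,[-.016,-.2,.21]),tool(-.5,0,-1))
print(ctrl.get_obs()['q'])
```

```text
turn [-0.003 -0.007 -0.001] shift mm [  2.9  62.2 -16.3] | now [0.4699 0.2337 0.2127] F [ 0.9 -0.3 -0.3]
turn [-0.003 -0.007 -0.001] shift mm [  2.9  91.5 -22.7] | now [0.4699 0.2337 0.2127] F [ 0.9 -0.3 -0.3]
turn [-0.003 -0.007 -0.001] shift mm [  3.1 119.7 -33.3] | now [0.4699 0.2337 0.2127] F [ 0.9 -0.3 -0.3]
turn [-0.003 -0.007 -0.001] shift mm [  3.2 145.9 -48.1] | now [0.4699 0.2337 0.2127] F [ 0.9 -0.3 -0.3]
turn [-0.003 -0.007 -0.001] shift mm [  3.3 169.6 -66.6] | now [0.4699 0.2337 0.2127] F [ 0.9 -0.3 -0.3]
turn [-0.003 -0.007 -0.001] shift mm [  3.5 190.2 -88.4] | now [0.4699 0.2337 0.2127] F [ 0.9 -0.3 -0.3]
turn [-0.003 -0.007 -0.001] shift mm [   3.7  207.4 -113.1] | now [0.4699 0.2337 0.2127] F [ 0.9 -0.3 -0.3]
turn [-0.003 -0.007 -0.001] shift mm [   3.9  220.7 -140. ] | now [0.4699 0.2337 0.2127] F [ 0.9 -0.3 -0.3]
turn [-0.003 -0.007 -0.001] shift mm [   4.1  229.9 -168.7] | now [0.4699 0.2337 0.2127] F [ 0.9 -0.3 -0.3]
turn [-0.003 -0.007 -0.001] shift mm [   4.3  234.6 -198.4] | now [0.4699 0.2337 0.2127] F [ 0.9 -0.3 -0.3]
turn [-0.003 -0.007 -0.001] shift mm [   4.5  235.3 -218.4] | now [0.4699 0.2337 0.2127] F [ 0.9 -0.3 -0.3]
turn [-0.003 -0.007 -0.001] shift mm [   4.5  234.8 -228.5] | now [0.4699 0.2337 0.2127] F [ 0.9 -0.3 -0.3]
[ 0.23863359  0.08439316  1.75394665 -0.00573797  1.29908701  2.31350135]
```

Emit:
{"fn": "servo_tool", "kwargs": {
  "targets": [
    [0,0,0,3,30,-10,-1],
    [0,0,0,3,55,-16,-1],
    [0,0,0,3,77,-19,-1],
    [0,0,0,3,98,-25,-1],
    [0,0,0,3,120,-33,-1],
    [0,0,0,3,140,-45,-1],
    [0,0,0,3,158,-57,-1],
    [0,0,0,3,170,-67,-1]
  ]
}}

```text
time_s: 28.0
eef_pos: [0.4471, 0.0517, 0.2108]
eef_rot: [-0.175, 0.687, -0.177, -0.682]
wrist_force: [0.3, 1.1, 0.4]
opening: -0.001
```

Run:
```python
from h import *
c=cam('wrist'); cv2.imwrite('pics/w22.png',c['im'])
for th in (1.2,1.05,.9,.75,.6,.45,.35,.3,.25): delta(doorp(th,[-.016,-.2,.21]),tool(-.5,0,-1))
```

```text
turn [-0.003 -0.008 -0.002] shift mm [ 0.8 -1.9  2.1] | now [0.4475 0.0504 0.2108] F [ 2.3 -1.4 -1.3]
turn [-0.003 -0.008 -0.002] shift mm [  1.   18.8 -19.8] | now [0.4475 0.0504 0.2108] F [ 2.3 -1.4 -1.3]
turn [-0.003 -0.008 -0.002] shift mm [  1.2  36.  -44.4] | now [0.4475 0.0504 0.2108] F [ 2.3 -1.4 -1.3]
turn [-0.003 -0.008 -0.002] shift mm [  1.5  49.2 -71.4] | now [0.4475 0.0504 0.2108] F [ 2.3 -1.4 -1.3]
turn [-0.003 -0.008 -0.002] shift mm [   1.8   58.3 -100.1] | now [0.4475 0.0504 0.2108] F [ 2.3 -1.4 -1.3]
turn [-0.003 -0.008 -0.002] shift mm [   2.    63.1 -129.8] | now [0.4475 0.0504 0.2108] F [ 2.3 -1.4 -1.3]
turn [-0.003 -0.008 -0.002] shift mm [   2.2   63.7 -149.8] | now [0.4475 0.0504 0.2108] F [ 2.3 -1.4 -1.3]
turn [-0.003 -0.008 -0.002] shift mm [   2.3   63.3 -159.8] | now [0.4475 0.0504 0.2108] F [ 2.3 -1.4 -1.3]
turn [-0.003 -0.008 -0.002] shift mm [   2.3   62.3 -169.8] | now [0.4475 0.0504 0.2108] F [ 2.3 -1.4 -1.3]
```

View pics/w22.png

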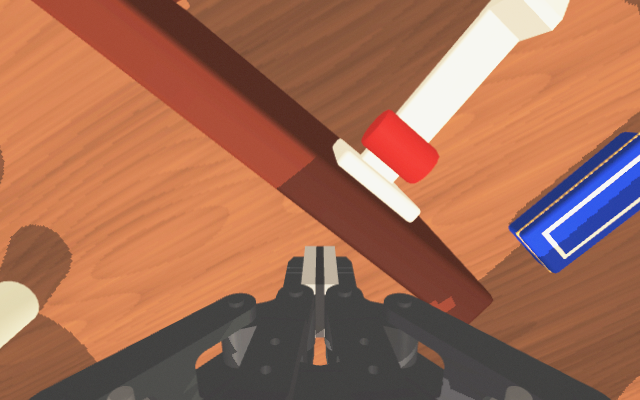

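Emit:
{"fn": "servo_tool", "kwargs": {
  "targets": [
    [0,0,0,1,14,-12,-1],
    [0,0,0,1,25,-28,-1],
    [0,0,0,1,36,-45,-1],
    [0,0,0,1,46,-65,-1],
    [0,0,0,1,54,-87,-1],
    [0,0,0,2,60,-108,-1],
    [0,0,0,2,63,-130,-1],
    [0,0,0,2,63.5,-145,-1]
  ]
}}

```text
time_s: 29.05
eef_pos: [0.5447, -0.0762, 0.2097]
eef_rot: [-0.175, 0.687, -0.178, -0.683]
wrist_force: [-2.0, 2.2, 0.9]
opening: 0.003
```

Run:
```python
from h import *
c=cam('wrist'); cv2.imwrite('pics/w23.png',c['im'])
for th in (.37,.28,.2,.12,.05,0): delta(doorp(th,[-.013,-.2,.21]),tool(-.056-th,0,-1))
```

```text
turn [-0.078 -0.009 -0.002] shift mm [-0.1 -0.6 -1.3] | now [ 0.5459 -0.0769  0.2099] F [-0.8 -0.7  0.8]
turn [-0.168 -0.009 -0.002] shift mm [  0.1  -1.7 -19.3] | now [ 0.5459 -0.0769  0.2099] F [-0.8 -0.7  0.8]
turn [-0.248 -0.009 -0.003] shift mm [  0.2  -4.  -35.1] | now [ 0.5459 -0.0769  0.2099] F [-0.8 -0.7  0.8]
turn [-0.328 -0.009 -0.003] shift mm [  0.3  -7.5 -50.7] | now [ 0.5459 -0.0769  0.2099] F [-0.8 -0.7  0.8]
turn [-0.398 -0.008 -0.003] shift mm [  0.5 -11.6 -64.2] | now [ 0.5459 -0.0769  0.2099] F [-0.8 -0.7  0.8]
turn [-0.448 -0.008 -0.004] shift mm [  0.5 -15.2 -73.5] | now [ 0.5459 -0.0769  0.2099] F [-0.8 -0.7  0.8]
```

View pics/w23.png

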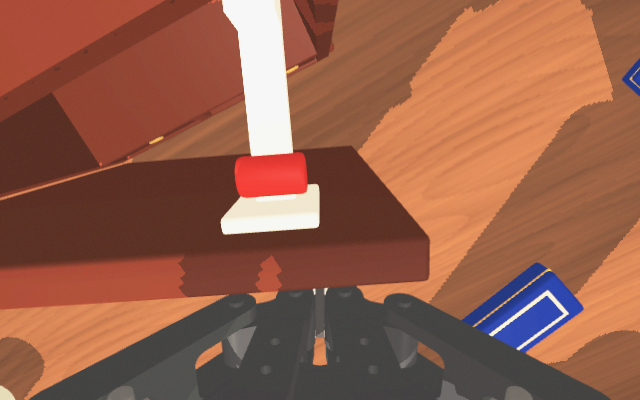

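Emit:
{"fn": "servo_tool", "kwargs": {
  "targets": [
    [-0.1,0,0,0,-1,-10,-1],
    [-0.16,0,0,0,-2,-19,-1],
    [-0.2,0,0,0,-3,-27,-1],
    [-0.25,0,0,0,-4,-35,-1],
    [-0.29,0,0,0,-6,-43,-1],
    [-0.33,0,0,0,-8,-51,-1],
    [-0.37,0,0,0,-10,-58,-1],
    [-0.4,0,0,0,-12,-64,-1]
  ]
}}

```text
time_s: 30.1
eef_pos: [0.6079, -0.0973, 0.2102]
eef_rot: [-0.035, 0.709, -0.038, -0.704]
wrist_force: [-0.4, -0.0, -0.7]
opening: -0.002
```

Run:
```python
from h import *
c=cam('wrist'); cv2.imwrite('pics/w24.png',c['im'])
for th in (.05,0,-.02): delta(doorp(th,[-.011,-.2,.21]),tool(-.056-th,0,-1))
```

```text
turn [ 0.004 -0.008 -0.005] shift mm [ 0.3  0.3 -1.2] | now [ 0.6085 -0.0975  0.2103] F [-1.1 -0.5  0. ]
turn [-0.046 -0.008 -0.005] shift mm [  0.3   0.7 -11.2] | now [ 0.6085 -0.0975  0.2103] F [-1.1 -0.5  0. ]
turn [-0.066 -0.008 -0.005] shift mm [  0.4   0.7 -15.2] | now [ 0.6085 -0.0975  0.2103] F [-1.1 -0.5  0. ]
```

View pics/w24.png

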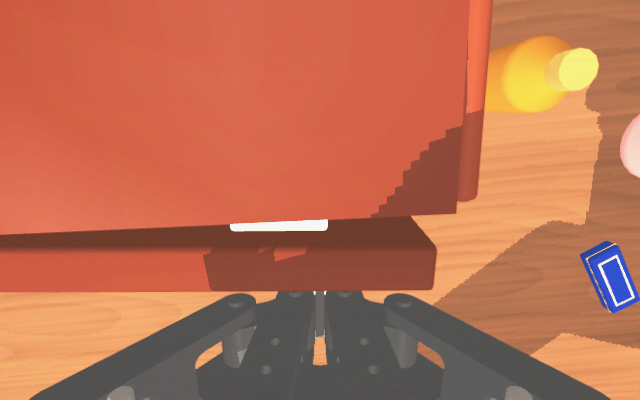

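Emit:
{"fn": "servo_tool", "kwargs": {
  "targets": [
    [-0.02,0,0,0,0,-4,-1],
    [-0.03,0,0,0,0,-7,-1],
    [-0.046,0,0,0,0,-9,-1],
    [-0.046,0,0,0,0,-11,-1],
    [-0.046,0,0,0,0,-12,-1],
    [-0.046,0,0,0,0,-13,-1],
    [-0.046,0,0,0,0,-13,-1],
    [-0.046,0,0,0,0,-13,-1]
  ]
}}

```text
time_s: 31.15
eef_pos: [0.6161, -0.0984, 0.2101]
eef_rot: [0.018, -0.705, 0.021, 0.709]
wrist_force: [-27.0, 2.5, 11.5]
opening: -0.001
```

Run:
```python
from h import *
c=cam('wrist'); cv2.imwrite('pics/w25.png',c['im'])
for th in (0,-.02): delta(doorp(th,[-.011,-.2,.21]),tool(-.056-th,0,-1))
```

```text
turn [ 0.     0.005 -0.005] shift mm [ 0.1  0.8 -3.6] | now [ 0.6161 -0.0983  0.2101] F [-25.6   1.6  12.2]
turn [-0.02   0.005 -0.005] shift mm [ 0.1  0.9 -7.6] | now [ 0.6161 -0.0983  0.2101] F [-25.6   1.6  12.2]
```

View pics/w25.png

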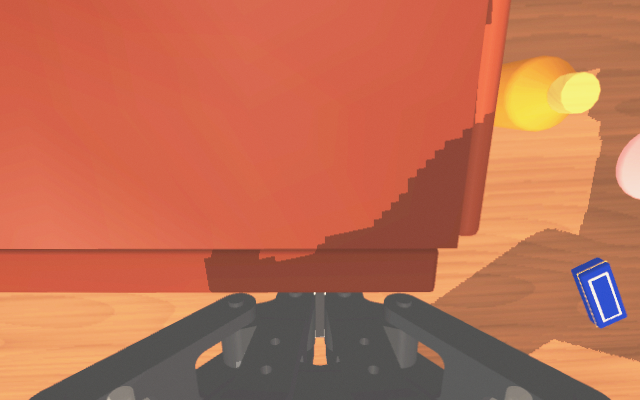

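Emit:
{"fn": "servo_tool", "kwargs": {
  "targets": [
    [0,0,0,0,0,5,-1],
    [0,0,0,0,0,15,-1],
    [0,0,0,0,0,35,-1],
    [0,0,0,-10,0,60,-1],
    [0,0,0,-40,0,80,-1],
    [0,0,0,-80,0,90,-1],
    [0,0,0,-110,0,90,-1],
    [0,0,0,-120,0,90,-1]
  ]
}}

```text
time_s: 32.2
eef_pos: [0.5276, -0.0931, 0.3329]
eef_rot: [0.017, -0.707, 0.022, 0.707]
wrist_force: [0.1, -0.3, -0.1]
opening: 0.0
```

Emit:
{"fn": "servo_tool", "kwargs": {
  "targets": [
    [0,0,0,0,0,10,-1],
    [0,0,0,0,0,30,-1],
    [0,0,0,0,0,50,-1],
    [0,0,0,0,0,60,-1],
    [0,0,0,0,0,60,-1],
    [0,0,0,0,0,60,-1],
    [0,0,0,0,0,60,-1],
    [0,0,0,0,0,60,-1]
  ]
}}

```text
time_s: 33.2
eef_pos: [0.4679, -0.0898, 0.3328]
eef_rot: [0.017, -0.706, 0.022, 0.707]
wrist_force: [0.9, 0.3, -0.0]
opening: 0.001
```

Run:
```python
from h import *
c=cam('wrist'); cv2.imwrite('pics/w26.png',c['im']); crop(c['im'],220,20,200,150,4,'w26a.png')
t=cam('top'); cv2.imwrite('pics/t26.png',t['im'])
s=cam('scene'); cv2.imwrite('pics/s26.png',s['im']);crop(s['im'],300,110,130,130,5,'s26a.png')
print(ctrl.get_obs()['wrist_force'])
```

```text
[ 0.23274928  0.12180904 -0.66153156]
```

View pics/w26.png

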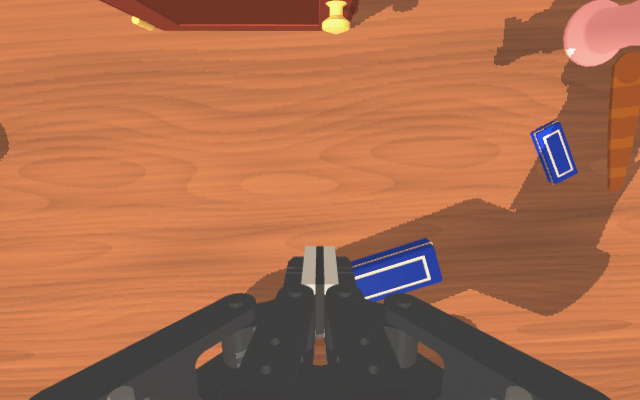

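View pics/t26.png

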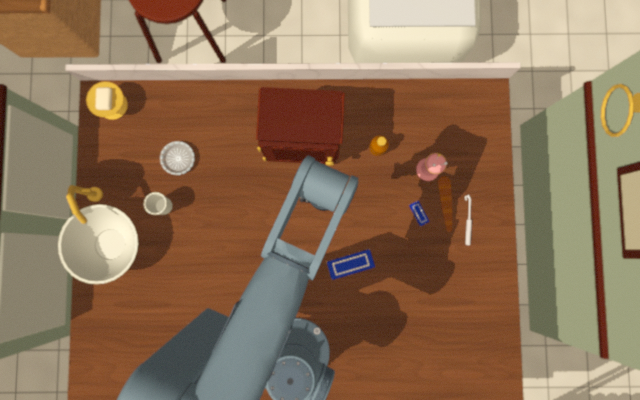

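View pics/s26a.png

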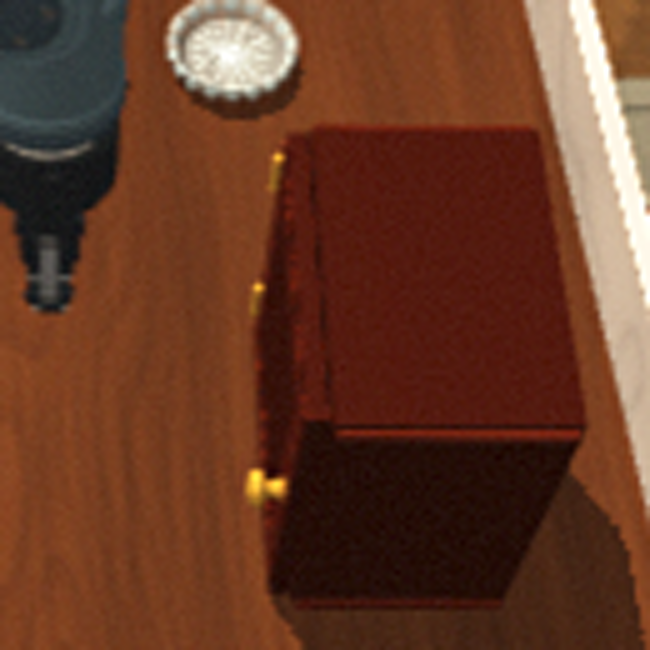

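Emit:
{"fn": "servo_tool", "kwargs": {
  "targets": [
    [0,0,0,-20,0,0,-1],
    [0,0,0,-50,0,-10,-1],
    [0,0,0,-80,0,-35,-1],
    [0,0,0,-90,0,-60,-1],
    [0,0,0,-90,0,-85,-1],
    [0,0,0,-90,0,-90,-1],
    [0,0,0,-90,0,-90,-1],
    [0,0,0,-90,0,-90,-1]
  ]
}}

```text
time_s: 34.35
eef_pos: [0.5571, -0.0941, 0.4229]
eef_rot: [0.017, -0.706, 0.022, 0.707]
wrist_force: [-1.3, -0.8, 0.6]
opening: 0.001
```

Run:
```python
from h import *
c=cam('wrist'); cv2.imwrite('pics/w27.png',c['im']); 
for th in (0,.04): print(th,proj(c,[doorp(th,[x,y,.258]) for x,y in((0,-.236),(.016,-.236),(0,0))]).round(1).tolist())
print(proj(c,[cab([0,-.12,.26]),cab([0,.12,.26])]).round(1).tolist())
```

```text
0 [[361.5, 101.3], [362.1, 82.0], [92.3, 101.9]]
0.04 [[360.9, 112.4], [362.3, 93.5], [92.3, 101.9]]
[[367.1, 80.6], [87.2, 81.2]]
```

View pics/w27.png

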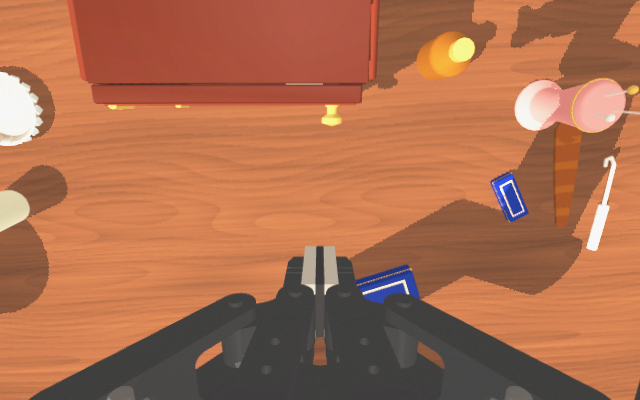

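Run:
```python
from h import *
print(ctrl.get_obs()['wrist_force']); print(ctrl.hand_in())
```

```text
[ 0.3769495   0.66761537 -0.66656932]
the job is handed in; nothing more can be done
None
```

I carried out the whole task and handed it in at about 34 s; hand-in reported no verdict. I pressed the hook pad about 7 mm (around 7 N) and pulled the door to about 1.85 rad. I then carried the 110 x 46 mm middle tin partly into the slot, pushed it home with closed fingers, and shut the door from outside.

**Last checks:**
- **Pillbox:** its rear end was about 7 mm inside the front plane (centre x about 0.062 m) and centred in the slot. This was seen before the door was shut.
- **Door:** the last wrist picture matches a door angle of 0 rad, measured at both ends of its outer edge.
- **Other things:** nothing else looked moved in the final top view, and the arm was clear of everything.
- **Hook:** I could not see directly whether it is up and caught. I infer it from the door closing fully; I did not try pulling the door.

**Disagreements and a near-miss:**
- **Slot position:** one reading was about 4 mm off because the arm was still settling. A second picture caught it before the tin went in.
- **Joint 6:** it reached -3.118 rad, against a range end of -3.12, during the first approach to the tin, so I switched to the half-turned grasp.

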